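Feed one block with a single turn of the flywheel

TASK

Lay the beech block flat and lengthwise between the rails of the blue feeder, midway between the two yellow lines of its loading bay, and let go. Then turn the flywheel by its red crank handle clockwise, seen from above, through exactly one revolution, so that the ram pushes the block along and draws back, and leave the white mark at the red pointer again: do not run past it into a second stroke. Turn gently, never straining the handle towards or away from the wheel's axis with more than 8 N, and leave the other things where they are.

Things in the scene. Friction and masses are not known exactly. Their poses are not given: they have to be found in the camera images.
- feeder: Blue bench feeder, bolted down. Origin: underside of the base plate (x -85 to +85, y -185 to +165, 20 thick, all mm), on the bed's centre line; z up; y runs along the bed, the way the ram pushes. Flywheel at the -y end, bed at the +y end. At rest the ram's brass face is at y = 0, x -17 to 17, z 23 to 47; the bushing block behind it reaches z = 50; end stop at y = 154, top z = 38.
- bay (a point): Centre of the loading bay on the bed's floor, feeder (0, 45, 20) mm, axes as the feeder's; the block's underside belongs here. Yellow lines across the bed at feeder y = 10 and 80 mm mark the bay. Two aluminium rails 38 mm apart (inner faces x = -19 and +19 mm, from y = 3 to 153 mm) guide the block; their tops are 10 mm above the floor.
- wheel_axis (a point): Point on the flywheel's upright axis at mid-height of the crank handle: feeder (0, -100, 95) mm, axes as the feeder's. The wheel is a dark disc 160 mm across, rim top at z = 66 mm; hub up to z = 75 mm. At wheel angle a the handle lies from the axis in the feeder direction (-sin a, -cos a): at a = 0 towards -y, at a = pi/2 towards -x.
- handle_nominal (a point): Middle of the wheel's radial slot, 52 mm from the axis, at the handle's mid-height; turns with the wheel. The handle, an upright red sleeve 18 mm thick, z = 70 to 115 mm (nut on top to 118), spins freely on a pin clamped somewhere in the slot, 40 to 64 mm from the axis. The setting differs from run to run and is not reported: find it by sight or touch.
- flywheel (a joint): Flywheel angle in rad, clockwise from above positive. Starts at 0 (home: white rim mark at the red pointer post, feeder y = -193 to -180 mm, top z = 68 mm); one revolution is 6.283. Stiff bearing (about 0.22 N m): it stays where it is left. With the ram's return spring it takes up to about 9 N at the handle going out, less coming back.
- crank_strain (a joint): How far the handle's spring-cushioned pin is strained along the slot from its clamped setting, in m, away from the axis positive; 0 unloaded, 4 N per mm either way. Only a push or pull in line with the axis strains it (squeezing evenly or pushing round does not). Limit: 2 mm, that is 8 N.
- ram (a joint): Travel of the ram in m along feeder +y. The wheel drives it: 0 at wheel angle 0, 0.075 at half a turn, 0 again at one turn; beyond that a second stroke begins.
- beech_block: Plain beech block, 34 x 56 x 28 mm (x, y, z), about 60 g, origin at the centre of its underside, y along its length. Loaded, it lies with its length along feeder y, either way round; after the stroke its near end lies at feeder y = 75 mm, its middle at about 103 mm.
- sanding_block: Cork sanding block, 42 x 76 x 27 mm, origin at the centre of its underside; leave it alone. It may lie where the beech block lay in another run.
- tin: Small grey round tin, 58 mm wide, 26 mm high, origin under its centre; leave it alone.
- glue_bottle: Small white bottle with yellow nozzle cap, 29 mm wide, 90 mm high, origin under its centre; leave it alone.
- mug: White mug, 83 x 115 x 86 mm, origin under its centre, at the back; leave it alone.
- tub: Yellow tub, 59 mm wide, 88 mm high, origin under its centre, at the back; leave it alone.
- tape: Roll of cream masking tape, 85 mm wide, 25 mm high, origin under its centre; leave it alone.
Mind the look-alikes: they are no part of the job. Leave any black look-alike of the beech_block alone.

How it is judged:
By the outcome, as a careful person would: the job done as asked, in the order asked, and still so for the second after the job is handed in, with the robot touching nothing.
It also fails if it takes over 72 s, if anything falls off the work surface, if the arm or the gripper's body presses on something with over 40 N, if the wrist force passes 120 N, or if a joint passes its speed limit or range.

ROBOT

A 6-joint arm with a two-finger parallel gripper is mounted at the origin on a cart in front of the work surface, level with it; the furniture and walls round the work are solid. World frame = base frame: x ahead of the robot, y to its left, z up, the work surface at z = 0. Lengths are in m, angles in rad, forces in N, time in s.
With the tool pointing down it reaches from about 0.375 to 0.9 m from the base axis. Payload 3.1 kg.
Tool frame: the origin (TCP) lies where the fingers leave the gripper's body, on its centre line; the fingertips stand 73 mm ahead of it and the grasp point (between the pads) lies 54 mm ahead of it; z points along the fingers, y is the line along which they close (so a half turn about z gives the same grasp; the last joint's range is limited). The gripper opens to 85 mm and grips with 20 to 120 N. Pads are 22 mm wide; open, the fingers measure 114 mm over their backs; the gripper's body (76 mm by 85 mm) begins 54 mm behind the grasp point. The pads swing forward as they close: fully open they stand 13 mm farther back than shut.
Start: joints at [-1.518, 0.527, 1.433, -0, 1.181, -0.178], TCP at [0.143, -0.608, 0.304] pointing down, gripper open.
Joint ranges: [-3.08, 3.08], [-0.75, 2.2], [0.22, 2.44], [-1.43, 4.57], [0, 2.65], [-2.85, 2.85]. Speed limits (rad/s): [2.79, 2.79, 3.14, 3.14, 3.14, 3.14].

INTERFACE

Orientations are given as a unit quaternion [x, y, z, w].
In Python, from station import manip gives the robot as it stands.
- The arm moves only by the shell command python3 -m crank 'ROWS' [FORCE]. ROWS is JSON, a list of rows, each an object with "dp": the shift along the tool's x, y, z normalised to -1 to 1, where 1 is 50 cm, a list of three; "delta_rot": the turn, a rotation vector about the tool's x, y, z normalised to -1 to 1, where 1 is 2 pi rad, a list of three; "fingers": the opening, from -1 (shut) to 1 (fully open). A call has 1 to 12 rows; each row shifts and turns the commanded pose from where the row before left it, along the tool's axes as they then stand; what a row does not reach is not made up. A row lasts 1/12 s, in which the tool goes at most 41.7 mm and 7.16 degrees, less where a joint would pass 70% of its speed; a pose out of reach is approached as far as the arm can. A call with a number of a shift or a turn outside -1 to 1 is refused whole. A call with a gripper value outside its range is refused whole. The fingers move at their own pace and stop on an object; FORCE is the grip in N (left out, the last holds). Time passes only in rows, so rows that do not move let the fingers close. It gives the time, the measured TCP pose, the force, the opening and the grip force at its end, in the units of the state.
- manip.sense(): the state, without advancing time (a new reading comes with each control period).
- manip.snapshot(name): name is "scene" or "top" or "wrist"; returns (picture, depth): 480x640x3 uint8, red, green, blue; 480x640 float32, m along the optical axis (not along the pixel's ray), 0 where there is no reading.
- manip.camera_model(name): a dict with "fx", "fy", "cx", "cy" (pixels), "k1" (the pictures are not rectified: a ray, as slopes to the right and down, at radius r is drawn at 1 + k1 r^2 times it, then the intrinsics apply), "origin" and "attitude" of the camera in the world. Camera axes: x right, y up, looking along -z (the intrinsics and any distortion apply to the point x, -y, -z); pixel columns grow to the right and rows downward; lengths in m; the calibration is good to about 2 mm. A picture is of the moment at which its call begins: read the wrist's pose just before it. camera_model takes no time and is no camera call; for the wrist camera it gives the pose at the moment of the call.
- manip.sign_off(): hands the job in; it is judged then, once.
The state is a dict: "t": time; "q": joint angles; "qd": joint speeds; "tau": joint torques, N m; "tcp_pos": TCP position; "tool_rot": TCP orientation; "force": force on the tool from outside, world axes, zero at the start; "ft_torque": the same for the moment, N m; "finger_gap": opening from 0.0 (shut) to 1.0 (fully open); "gripper_force": force on a finger pad.
Only numpy, scipy, OpenCV 4.12 (cv2) and the standard library are available. Lean on these libraries where they do the work, as an engineer would, in place of code of your own. Each camera call takes 0.05 s, during which the arm holds its last target. There are 200 camera calls.

## Working session

There is one attempt and no reset: what is moved stays moved. The work goes in short steps, Python scripts to look and compute and a shell command to move; the robot and the scene stay as the last step left them, time stands still between calls to the robot, and variables do not carry over. Pictures are saved under pics/ and viewed, at most 10 in all, crops included, and the job is handed in when it is done.

```bash
mkdir -p pics; ls; cat > h.py <<'E'
import numpy as np, cv2
from scipy.spatial.transform import Rotation as R
from station import manip
def snap(n,f):
    m=manip.camera_model(n); p,d=manip.snapshot(n)
    cv2.imwrite(f'pics/{f}.png',p[:,:,::-1]); np.savez(f'pics/{f}.npz',p=p,d=d,m=np.array(m,dtype=object)); return m,p,d
def load(f):
    z=np.load(f'pics/{f}.npz',allow_pickle=True); return z['m'].item(),z['p'],z['d']
def rot(m):
    a=np.array(m['attitude'],float); return a if a.shape==(3,3) else R.from_quat(a).as_matrix()
def ray(m,u,v):
    K=np.array([[m['fx'],0,m['cx']],[0,m['fy'],m['cy']],[0,0,1.]])
    s=cv2.undistortPoints(np.array([[[u,v]]],float),K,np.array([m['k1'],0,0,0.]))[0,0]
    return rot(m)@np.array([s[0],-s[1],-1])
def atz(m,u,v,z):
    r=ray(m,u,v);o=np.array(m['origin']); return o+r*(z-o[2])/r[2]
def atd(m,d,u,v):
    return np.array(m['origin'])+ray(m,u,v)*d[int(round(v)),int(round(u))]
E
python3 - <<'E'
from h import *
for n in('scene','top'):
    m,p,d=snap(n,n+'0'); print(m)
print(manip.sense())
E
```

```text
pics
{'fx': 597.1886212191614, 'fy': 597.1886212191614, 'cx': 327.0972477122886, 'cy': 242.35183482235755, 'k1': -0.1610888074564566, 'origin': array([-0.26659885,  0.5266147 ,  1.16934427]), 'attitude': array([-0.18787844,  0.31142846,  0.79812302, -0.48032661])}
{'fx': 474.7099009654208, 'fy': 474.7099009654208, 'cx': 309.3936579017818, 'cy': 237.55557838020275, 'k1': -0.09867596572975404, 'origin': array([0.47922502, 0.0753625 , 1.23709486]), 'attitude': array([-0.03897537,  0.04744241,  0.7151368 , -0.69628262])}
{'t': 0.1, 'q': array([-1.51852736e+00,  5.28350901e-01,  1.43376922e+00, -1.01537666e-05,
        1.18144109e+00, -1.78503332e-01]), 'qd': array([ 0.00167746, -0.00251029, -0.00308965, -0.00151567, -0.00037245,
        0.00132817]), 'tau': array([-8.98944654e-05, -4.43305027e+01, -1.78586715e+01, -3.44794498e-04,
        3.92032831e-03,  2.07658552e-06]), 'tcp_pos': array([ 0.14295334, -0.60790727,  0.30304663]), 'tool_rot': array([ 9.93349698e-01,  1.15132140e-01,  5.73978788e-05, -9.82612848e-04]), 'force': array([-0.20642846, -0.34753292,  0.05860613]), 'ft_torque': array([0.04006712, 0.01311063, 0.02842064]), 'gripper_force': 0.0, 'finger_gap': 1.0031523715553787}
```

View pics/top0.png

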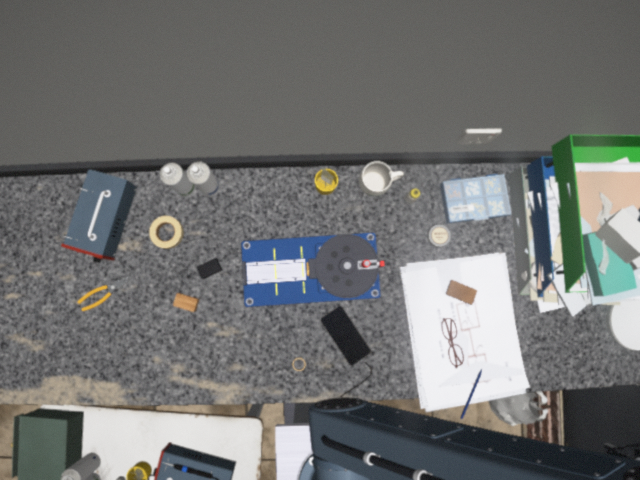

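View pics/scene0.png

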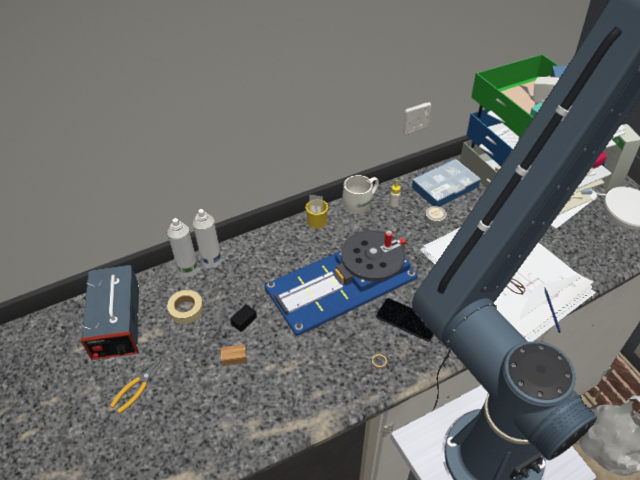

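The top view (right = -y, up = +x) has three block-shaped things:
- (185,302), orange-tan: fits the beech block in colour and size.
- (461,291), darker brown and larger, on the paper: the cork sanding block.
- (209,268), black: the look-alike.

The feeder is around (312,268) with its wheel at (346,265). I'll confirm in an enlarged crop.

```bash
python3 - <<'E'
from h import *
_,t,_=load('top0'); _,s,_=load('scene0')
def c(p,u,v,w,h,k): return cv2.resize(p[v:v+h,u:u+w],None,fx=k,fy=k,interpolation=cv2.INTER_CUBIC)
a=c(t,235,225,160,90,5)   # 800x450? 
b=c(t,160,250,75,70,5//2*2)
W=np.zeros((600,800,3),np.uint8)
W[:450]=a
x=c(t,165,285,40,37,4);W[450:450+148,0:160]=x
x=c(t,441,273,40,37,4);W[450:598,165:325]=x
x=c(s,210,330,50,37,4);W[450:598,330:530]=x
x=c(s,365,220,60,37,4);W[450:598,540:780]=x
cv2.imwrite('pics/crop1.png',W[:,:,::-1])
E
```

```text
(no output)
```

View pics/crop1.png

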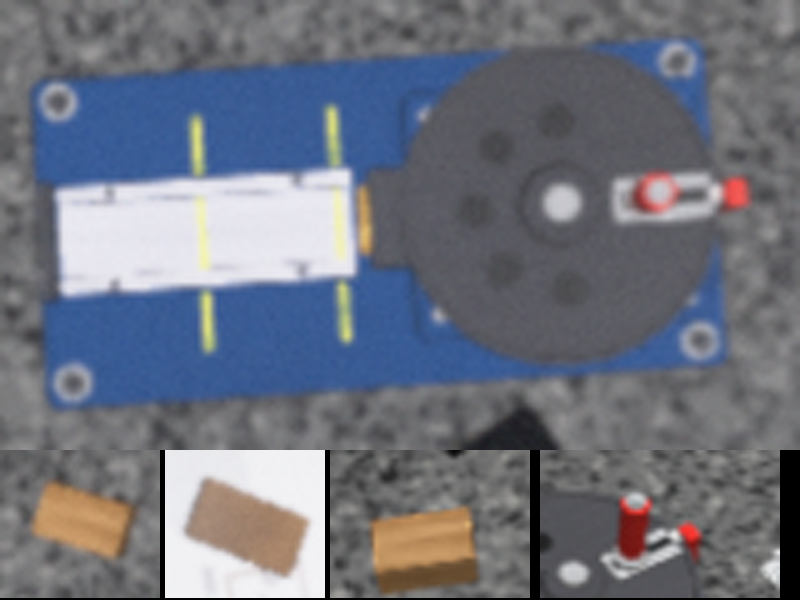

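Crop (5x, offset 235,225): plate screws at (58,102), (73,383), (700,340), (677,60); hub (562,203); handle nut (659,191); pointer (735,193). Lower insets: the wood-grained tan block is the beech, and the plain dull brown larger one is cork.

```bash
python3 - <<'E'
from h import *
m,t,d=load('top0')
q=lambda X,Y:((X+.5)/5-.5+235,(Y+.5)/5-.5+225)
P=lambda X,Y,z:atz(m,*q(X,Y),z)[:2]
f=lambda *a:[np.round(x,4) for x in a]
scr=[P(58,102,.021),P(677,60,.021),P(700,340,.021),P(73,383,.021)]
print('screws',*f(*scr))
C=sum(scr)/4; ya=(scr[0]+scr[3]-scr[1]-scr[2]); ya/=np.linalg.norm(ya); xa=np.array([ya[1],-ya[0]])
O=C+ya*0.010
print('C',C,'O',O,'yaw of +y deg',np.degrees(np.arctan2(ya[1],ya[0])), 'xa',xa)
F=lambda p:np.round([(p-O)@xa*1000,(p-O)@ya*1000],1)
print('screws F',*[F(s) for s in scr])
for n,X,Y,z in[('hub',562,203,.075),('nut',659,191,.118),('ptr',735,193,.068),('L80a',197,145,.02),('L80b',208,322,.02),('L10a',333,137,.02),('L10b',345,312,.02),('railend',345,170,.03),('railend',350,275,.03),('rail153',57,188,.03),('',63,296,.03),('corner',32,86,.02),('',50,408,.02),('',727,362,.02),('',703,40,.02)]: print(n,F(P(X,Y,z)))
hsv=cv2.cvtColor(t,cv2.COLOR_RGB2HSV)
k=np.zeros(t.shape[:2],np.uint8);k[288:316,168:202]=1
mk=((hsv[...,0]<22)&(hsv[...,1]>90)&(k>0)).astype(np.uint8)
c=max(cv2.findContours(mk,0,2)[0],key=cv2.contourArea);r=cv2.minAreaRect(c)
bx=np.array([atz(m,u,v,.028)[:2] for u,v in cv2.boxPoints(r)]);print('block',r,bx.round(4),bx.mean(0),np.linalg.norm(np.diff(bx,axis=0),axis=1))
e=bx[1]-bx[0];e2=bx[2]-bx[1];e=e if np.linalg.norm(e)>np.linalg.norm(e2) else e2;print('long dir deg',np.degrees(np.arctan2(e[1],e[0])))
print('depth z',atd(m,d,*r[0]),atd(m,d,*q(562,203)),atd(m,d,*q(120,240)))
E
```

```text
screws [0.6134 0.2221] [ 0.6269 -0.0982] [ 0.4824 -0.1041] [0.4694 0.2163]
C [0.54801818 0.05901893] O [0.54760484 0.06901038] yaw of +y deg 92.36893724610913 xa [0.99914539 0.04133398]
screws F [ 72.1 150.2] [  72.3 -170.4] [ -72.3 -170.2] [-72.1 150.4]
hub [  -0.6 -100. ]
nut [  -0.6 -142.3]
ptr [  -1.2 -186.7]
L80a [45.2 80.1]
L80b [-45.7  79.9]
L10a [44.6 10. ]
L10b [-45.4   9.8]
railend [26.4  5. ]
railend [-27.1   6.1]
rail153 [ 27.1 152. ]
 [-27.9 152. ]
corner [ 81.4 163.3]
 [-83.9 162.9]
 [ -84.5 -183.3]
 [  81.9 -184.9]
block ((185.61468505859375, 301.784423828125), (22.89204978942871, 13.984264373779297), 16.699243545532227) [[0.4636 0.4109]
 [0.4973 0.4005]
 [0.4795 0.3442]
 [0.4459 0.3547]] [0.47158375 0.37758877] [0.03526416 0.05905294 0.03514574]
long dir deg -107.58597835549297
depth z [0.47155485 0.37784044 0.02672624] [ 0.55111979 -0.03087223  0.07537664] [0.54157149 0.19121756 0.02037753]
```

```bash
cat >> h.py <<'E'
O=np.array([.5476,.0690]); YA=np.radians(92.37); ya=np.array([np.cos(YA),np.sin(YA)]); xa=np.array([ya[1],-ya[0]])
def W(x,y): return O+xa*x/1000+ya*y/1000      # feeder mm -> world xy
def yaw(s): r=R.from_quat(s['tool_rot']).as_matrix(); return np.degrees(np.arctan2(r[1,0],r[0,0]))
def plan(xy,z,psi=None):
    s=manip.sense(); r=R.from_quat(s['tool_rot']); p=s['tcp_pos']
    d=r.inv().apply(np.r_[xy,z]-p)
    print('t %.2f'%s['t'],'tcp',p.round(4),'yaw %.2f'%yaw(s),'q',s['q'].round(2),'F',s['force'].round(1),'gap %.3f'%s['finger_gap'],'tilt',r.as_matrix()[:2,2].round(4))
    print('dp total',(d/.5).round(4),'min rows',int(np.ceil(np.linalg.norm(d)/.0417)))
    if psi is not None:
        e=(psi-yaw(s)+180)%360-180; print('rot z total units',round(-e/360,4),'min rows',abs(e)/7.16)
E
python3 -c "
from h import *
plan([.52,-.05],.3); plan([.4716,.3776],.25,72.4)"
```

```text
t 0.10 tcp [ 0.143  -0.6079  0.303 ] yaw 13.22 q [-1.52  0.53  1.43 -0.    1.18 -0.18] F [-0.2 -0.3  0.1] gap 1.003 tilt [-0.0001  0.002 ]
dp total [ 0.9893 -0.9137  0.0082] min rows 17
t 0.10 tcp [ 0.143  -0.6079  0.303 ] yaw 13.22 q [-1.52  0.53  1.43 -0.    1.18 -0.18] F [-0.2 -0.3  0.1] gap 1.003 tilt [-0.0001  0.002 ]
dp total [ 1.0907 -1.7682  0.1099] min rows 25
rot z total units -0.1644 min rows 8.265016622755553
```

```bash
python3 -m crank '[{"dp":[0.0495,-0.0457,0],"delta_rot":[0,0,0],"fingers":1},{"dp":[0.0495,-0.0457,0],"delta_rot":[0,0,0],"fingers":1},{"dp":[0.0495,-0.0457,0],"delta_rot":[0,0,0],"fingers":1},{"dp":[0.0495,-0.0457,0],"delta_rot":[0,0,0],"fingers":1},{"dp":[0.0495,-0.0457,0],"delta_rot":[0,0,0],"fingers":1},{"dp":[0.0495,-0.0457,0],"delta_rot":[0,0,0],"fingers":1},{"dp":[0.0495,-0.0457,0],"delta_rot":[0,0,0],"fingers":1},{"dp":[0.0495,-0.0457,0],"delta_rot":[0,0,0],"fingers":1},{"dp":[0.0495,-0.0457,0],"delta_rot":[0,0,0],"fingers":1},{"dp":[0.0495,-0.0457,0],"delta_rot":[0,0,0],"fingers":1}]' && python3 -m crank '[{"dp":[0.0495,-0.0457,0],"delta_rot":[0,0,0],"fingers":1},{"dp":[0.0495,-0.0457,0],"delta_rot":[0,0,0],"fingers":1},{"dp":[0.0495,-0.0457,0],"delta_rot":[0,0,0],"fingers":1},{"dp":[0.0495,-0.0457,0],"delta_rot":[0,0,0],"fingers":1},{"dp":[0.0495,-0.0457,0],"delta_rot":[0,0,0],"fingers":1},{"dp":[0.0495,-0.0457,0],"delta_rot":[0,0,0],"fingers":1},{"dp":[0.0495,-0.0457,0],"delta_rot":[0,0,0],"fingers":1},{"dp":[0.0495,-0.0457,0],"delta_rot":[0,0,0],"fingers":1},{"dp":[0.0495,-0.0457,0],"delta_rot":[0,0,0],"fingers":1},{"dp":[0.0495,-0.0457,0],"delta_rot":[0,0,0],"fingers":1},{"dp":[0,0,0],"delta_rot":[0,0,0],"fingers":1},{"dp":[0,0,0],"delta_rot":[0,0,0],"fingers":1}]'; python3 -c "
from h import *
plan([.4716,.3776],.25,72.4)
m,p,d=snap('wrist','w0'); s=manip.sense(); print(m['origin']-s['tcp_pos'])"
```

```text
t: 0.93
tcp_pos: [0.3322, -0.3277, 0.3037]
tool_rot: [0.993, 0.115, -0.0, -0.0]
force: [0.4, -0.0, 0.6]
finger_gap: 1.003
gripper_force: 0.0
t: 1.93
tcp_pos: [0.5206, -0.0488, 0.3035]
tool_rot: [0.993, 0.117, -0.0, -0.0]
force: [-0.9, 0.1, -0.3]
finger_gap: 1.001
gripper_force: 0.0
t 1.93 tcp [ 0.5206 -0.0488  0.3035] yaw 13.44 q [-0.31  0.39  1.69 -0.    1.06  1.03] F [-0.9  0.1 -0.3] gap 1.001 tilt [-0.0008 -0.    ]
dp total [ 0.103  -0.8522  0.107 ] min rows 11
rot z total units -0.1638 min rows 8.234410241011517
[0.06776664 0.01610262 0.07006298]
```

```bash
python3 -m crank '[{"dp":[0.0086,-0.071,0],"delta_rot":[0,0,0],"fingers":1},{"dp":[0.0086,-0.071,0.0],"delta_rot":[0,0,0],"fingers":1},{"dp":[0.0086,-0.071,0.01],"delta_rot":[0,0,0],"fingers":1},{"dp":[0.0086,-0.071,0.01],"delta_rot":[0,0,0],"fingers":1},{"dp":[0.0086,-0.071,0.01],"delta_rot":[0,0,0],"fingers":1},{"dp":[0.0086,-0.071,0.01],"delta_rot":[0,0,0],"fingers":1},{"dp":[0.0086,-0.071,0.01],"delta_rot":[0,0,0],"fingers":1},{"dp":[0.0086,-0.071,0.01],"delta_rot":[0,0,0],"fingers":1},{"dp":[0.0086,-0.071,0.01],"delta_rot":[0,0,0],"fingers":1},{"dp":[0.0086,-0.071,0.01],"delta_rot":[0,0,0],"fingers":1},{"dp":[0.0086,-0.071,0.01],"delta_rot":[0,0,0],"fingers":1},{"dp":[0.0086,-0.071,0.01],"delta_rot":[0,0,0],"fingers":1}]' && python3 -m crank '[{"dp":[0,0,0],"delta_rot":[0,0,-0.0182],"fingers":1},{"dp":[0,0,0],"delta_rot":[0,0,-0.0182],"fingers":1},{"dp":[0,0,0],"delta_rot":[0,0,-0.0182],"fingers":1},{"dp":[0,0,0],"delta_rot":[0,0,-0.0182],"fingers":1},{"dp":[0,0,0],"delta_rot":[0,0,-0.0182],"fingers":1},{"dp":[0,0,0],"delta_rot":[0,0,-0.0182],"fingers":1},{"dp":[0,0,0],"delta_rot":[0,0,-0.0182],"fingers":1},{"dp":[0,0,0],"delta_rot":[0,0,-0.0182],"fingers":1},{"dp":[0,0,0],"delta_rot":[0,0,-0.0182],"fingers":1},{"dp":[0,0,0],"delta_rot":[0,0,0],"fingers":1},{"dp":[0,0,0],"delta_rot":[0,0,0],"fingers":1}]'; python3 - <<'E'
from h import *
m,p,d=snap('wrist','w1'); plan([.4716,.3776],.085,72.4)
a=load('w0')[1]
cv2.imwrite('pics/two.png',np.hstack([cv2.resize(x,(400,300),interpolation=cv2.INTER_AREA) for x in(a,p)])[:,:,::-1])
E
```

```text
t: 2.98
tcp_pos: [0.4732, 0.3759, 0.2535]
tool_rot: [0.993, 0.114, -0.0, 0.0]
force: [0.1, -0.6, 0.1]
finger_gap: 0.997
gripper_force: 0.0
t: 3.9
tcp_pos: [0.4736, 0.3747, 0.2538]
tool_rot: [0.809, 0.587, -0.0, 0.0]
force: [0.3, -0.1, -0.6]
finger_gap: 0.998
gripper_force: 0.0
t 3.95 tcp [0.4735 0.375  0.2538] yaw 71.94 q [ 0.49  0.56  1.54 -0.    1.05  0.8 ] F [ 0.6 -0.1 -0.4] gap 1.000 tilt [-0.0005 -0.0005]
dp total [ 0.0039 -0.0052  0.3377] min rows 5
rot z total units -0.0013 min rows 0.06434036472527224
```

View pics/two.png

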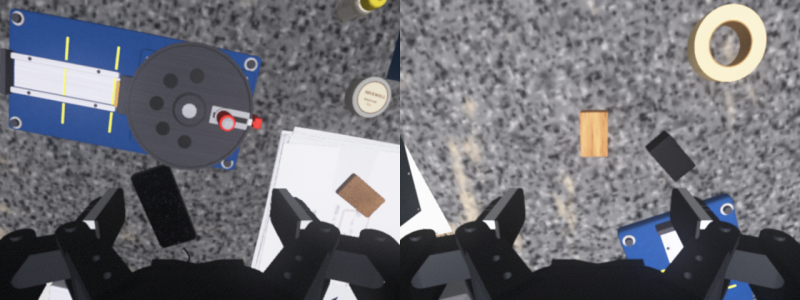

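Left (w0): feeder with screws at (17,18), (14,123), (226,163), (251,65), hub (189,111), nut (227,122). Right (w1): beech at (594,133), aligned with the tool, the black look-alike beside it at (670,155).

```bash
python3 - <<'E'
from h import *
m,t,d=load('w1')
hsv=cv2.cvtColor(t,cv2.COLOR_RGB2HSV)
k=np.zeros(t.shape[:2],np.uint8);k[160:265,270:350]=1
mk=((hsv[...,0]<24)&(hsv[...,1]>80)&(k>0)).astype(np.uint8)
mk=cv2.morphologyEx(mk,cv2.MORPH_OPEN,np.ones((3,3)))
c=max(cv2.findContours(mk,0,2)[0],key=cv2.contourArea);r=cv2.minAreaRect(c)
bx=np.array([atz(m,u,v,.028)[:2] for u,v in cv2.boxPoints(r)]);print(r,bx.round(4),bx.mean(0),np.linalg.norm(np.diff(bx,axis=0),axis=1))
for i in(0,1): e=bx[i+1]-bx[i];print(np.degrees(np.arctan2(e[1],e[0])))
c=d[mk>0];print('top z by depth',np.median(atd(m,d,*r[0])[2]))
m,t,d=load('w0')
F=lambda p:np.round([(p[:2]-O)@xa*1000,(p[:2]-O)@ya*1000],1)
for u,v,z in[(17,18,.021),(14,123,.021),(251,65,.021),(226,163,.021),(189,111,.075),(227,122,.118)]:print(F(atz(m,u*1.6,v*1.6,z)))
crop=t[0:290,0:440];cv2.imwrite('pics/w0c.png',cv2.resize(crop,None,fx=1.8,fy=1.8,interpolation=cv2.INTER_CUBIC)[:,:,::-1])
E
```

```text
((310.0, 213.0), (74.0, 44.0), 90.0) [[0.4651 0.4132]
 [0.4963 0.403 ]
 [0.479  0.3478]
 [0.4461 0.3585]] [0.47163559 0.38058803] [0.03288079 0.05786471 0.03458555]
-18.029966624804644
-107.39908257298717
top z by depth 0.028173571565453914
[ 71.7 150.1]
[-74.  152.1]
[  70.4 -171.7]
[ -73.8 -169.6]
[  -1.1 -100.9]
[   0.7 -142.5]
```

View pics/w0c.png

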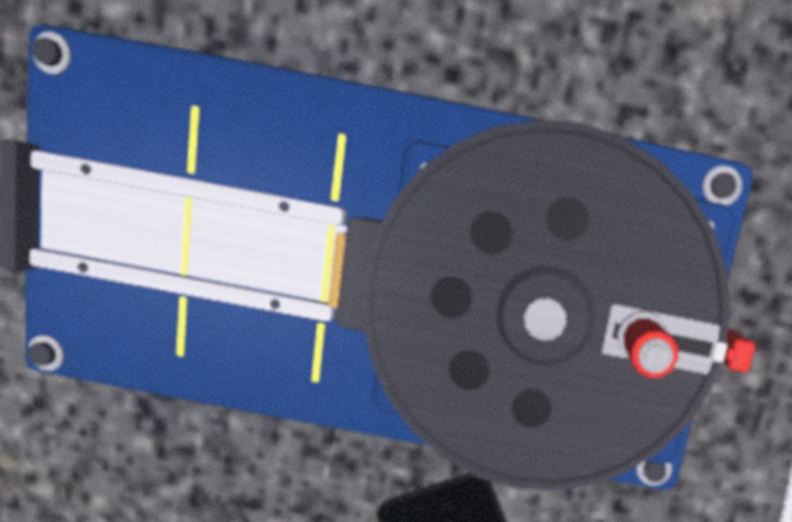

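```bash
python3 -m crank '[{"dp":[0.0073,-0.0066,0.05],"delta_rot":[0,0,-0.0013],"fingers":1},{"dp":[0,0,0.06],"delta_rot":[0,0,0],"fingers":0.6},{"dp":[0,0,0.06],"delta_rot":[0,0,0],"fingers":0.5},{"dp":[0,0,0.05],"delta_rot":[0,0,0],"fingers":0.5},{"dp":[0,0,0.04],"delta_rot":[0,0,0],"fingers":0.5},{"dp":[0,0,0.03],"delta_rot":[0,0,0],"fingers":0.5},{"dp":[0,0,0.02],"delta_rot":[0,0,0],"fingers":0.5},{"dp":[0,0,0.015],"delta_rot":[0,0,0],"fingers":0.5},{"dp":[0,0,0.0127],"delta_rot":[0,0,0],"fingers":0.5},{"dp":[0,0,0],"delta_rot":[0,0,0],"fingers":0.5},{"dp":[0,0,0],"delta_rot":[0,0,0],"fingers":0.5}]' 30; python3 -c "
from h import *
plan([.4715,.3795],.085,72.4)"
```

```text
t: 4.87
tcp_pos: [0.4714, 0.3808, 0.0854]
tool_rot: [0.806, 0.592, 0.0, 0.0]
force: [-0.4, 0.0, -0.1]
finger_gap: 0.75
gripper_force: 0.0
t 4.87 tcp [0.4714 0.3808 0.0854] yaw 72.64 q [ 0.5   0.81  1.62 -0.    0.71  0.8 ] F [-0.4  0.  -0.1] gap 0.750 tilt [0.0007 0.0003]
dp total [-0.0024  0.0009  0.0009] min rows 1
rot z total units 0.0007 min rows 0.033273385275373324
```

```bash
python3 -m crank '[{"dp":[0,0,0],"delta_rot":[0,0,0],"fingers":-1},{"dp":[0,0,0],"delta_rot":[0,0,0],"fingers":-1},{"dp":[0,0,0],"delta_rot":[0,0,0],"fingers":-1},{"dp":[0,0,0],"delta_rot":[0,0,0],"fingers":-1},{"dp":[0,0,0],"delta_rot":[0,0,0],"fingers":-1},{"dp":[0,0,0],"delta_rot":[0,0,0],"fingers":-1},{"dp":[0,0,0],"delta_rot":[0,0,0],"fingers":-1},{"dp":[0,0,0],"delta_rot":[0,0,0],"fingers":-1},{"dp":[0,0,-0.01],"delta_rot":[0,0,0],"fingers":-1},{"dp":[0,0,-0.03],"delta_rot":[0,0,0],"fingers":-1},{"dp":[0,0,-0.05],"delta_rot":[0,0,0],"fingers":-1},{"dp":[0,0,-0.07],"delta_rot":[0,0,0],"fingers":-1}]' 30; python3 -m crank '[{"dp":[0,0,-0.06],"delta_rot":[0,0,0],"fingers":-1},{"dp":[0,0,-0.03],"delta_rot":[0,0,0],"fingers":-1},{"dp":[0,0,0],"delta_rot":[0,0,0],"fingers":-1}]'; python3 -c "
from h import *
snap('wrist','w2')
plan(W(-.7,44),.200,92.37)
m=cv2.imread('pics/w2.png');cv2.imwrite('pics/w2c.png',m[180:480,120:520])"
```

```text
t: 5.87
tcp_pos: [0.4692, 0.3796, 0.1632]
tool_rot: [0.806, 0.592, -0.004, -0.001]
force: [0.2, 0.5, -1.3]
finger_gap: 0.389
gripper_force: 31.0
t: 6.12
tcp_pos: [0.4727, 0.3818, 0.2142]
tool_rot: [0.806, 0.593, 0.004, 0.001]
force: [0.3, -0.1, -1.4]
finger_gap: 0.387
gripper_force: 31.0
t 6.17 tcp [0.4717 0.3811 0.2119] yaw 72.66 q [0.5  0.62 1.57 0.   0.96 0.8 ] F [-0.2  0.5 -0.6] gap 0.387 tilt [0.0036 0.0019]
dp total [-0.4683  0.2998  0.0234] min rows 7
rot z total units -0.0547 min rows 2.752105709554079
```

View pics/w2c.png

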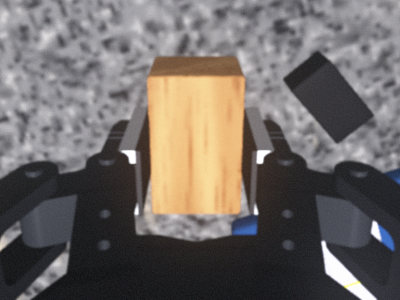

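```bash
python3 - <<'E'
from h import *
m,p,d=load('w2'); tcp=np.array([.4717,.3811,.2119]); s=manip.sense()
r=R.from_quat(s['tool_rot'])
for u,v in[(148,75),(244,76),(151,213),(243,214),(196,74),(197,213)]:
    w=atz(m,u+120,v+180,tcp[2]-.0574); print((r.inv().apply(w-tcp)*1000).round(1), d[v+186,u+120])
E
```

```text
[ 26.8 -14.8  57.4] 0.13646053
[26.5 18.5 57.5] 0.13448757
[-29.1 -15.5  57.3] 0.3333749
[-29.7  20.2  57.4] 0.3227942
[27.2  1.9 57.5] 0.13481192
[-29.1   2.3  57.3] 0.33288085
```

```bash
python3 -m crank '[{"dp":[-0.0468,0.03,0],"delta_rot":[0,0,0],"fingers":-1},{"dp":[-0.0468,0.03,0],"delta_rot":[0,0,0],"fingers":-1},{"dp":[-0.0468,0.03,0],"delta_rot":[0,0,0],"fingers":-1},{"dp":[-0.0468,0.03,0],"delta_rot":[0,0,0],"fingers":-1},{"dp":[-0.0468,0.03,0],"delta_rot":[0,0,0],"fingers":-1},{"dp":[-0.0468,0.03,0],"delta_rot":[0,0,0],"fingers":-1},{"dp":[-0.0468,0.03,0],"delta_rot":[0,0,0],"fingers":-1},{"dp":[-0.0468,0.03,0],"delta_rot":[0,0,0],"fingers":-1},{"dp":[-0.0468,0.03,0],"delta_rot":[0,0,0],"fingers":-1},{"dp":[-0.0468,0.03,0],"delta_rot":[0,0,0],"fingers":-1}]'; python3 -m crank '[{"dp":[0,0,0],"delta_rot":[0,0,-0.0137],"fingers":-1},{"dp":[0,0,0],"delta_rot":[0,0,-0.0137],"fingers":-1},{"dp":[0,0,0],"delta_rot":[0,0,-0.0137],"fingers":-1},{"dp":[0,0,0],"delta_rot":[0,0,-0.0137],"fingers":-1},{"dp":[0,0,0],"delta_rot":[0,0,0],"fingers":-1},{"dp":[0,0,0],"delta_rot":[0,0,0],"fingers":-1}]'; python3 -c "
from h import *
plan(W(-.7,46.2),.135,92.37)"
```

```text
t: 7.0
tcp_pos: [0.5434, 0.1112, 0.208]
tool_rot: [0.806, 0.592, -0.002, -0.001]
force: [0.2, -0.3, -0.7]
finger_gap: 0.389
gripper_force: 31.0
t: 7.5
tcp_pos: [0.5436, 0.1126, 0.2085]
tool_rot: [0.693, 0.721, -0.001, -0.001]
force: [-0.1, -0.3, 0.7]
finger_gap: 0.387
gripper_force: 31.0
t 7.50 tcp [0.5436 0.1126 0.2085] yaw 92.26 q [ 0.    0.57  1.7   0.    0.88 -0.04] F [-0.1 -0.3  0.7] gap 0.387 tilt [-0.0034  0.    ]
dp total [0.005  0.0035 0.147 ] min rows 2
rot z total units -0.0003 min rows 0.015939032254956194
```

```bash
python3 -m crank '[{"dp":[0.005,0.0028,0.04],"delta_rot":[0,0,0],"fingers":-1},{"dp":[0,0,0.04],"delta_rot":[0,0,0],"fingers":-1},{"dp":[0,0,0.04],"delta_rot":[0,0,0],"fingers":-1},{"dp":[0,0,0.027],"delta_rot":[0,0,0],"fingers":-1},{"dp":[0,0,0],"delta_rot":[0,0,0],"fingers":-1},{"dp":[0,0,0],"delta_rot":[0,0,0],"fingers":-1},{"dp":[0,0,0],"delta_rot":[0,0,0],"fingers":-1}]'; python3 -c "
from h import *
snap('wrist','w3')
plan(W(-.7,46.2),.1054,92.37)
m=cv2.imread('pics/w3.png');cv2.imwrite('pics/w3c.png',cv2.resize(m[100:430,140:500],None,fx=1.8,fy=1.8,interpolation=2))"
```

```text
t: 8.08
tcp_pos: [0.5461, 0.1153, 0.1368]
tool_rot: [0.692, 0.721, 0.0, 0.0]
force: [0.3, 0.7, -0.5]
finger_gap: 0.391
gripper_force: 31.0
t 8.13 tcp [0.5464 0.1153 0.1373] yaw 92.36 q [ 0.01  0.68  1.73  0.    0.73 -0.03] F [-0.  -0.3  0.1] gap 0.389 tilt [0.0015 0.    ]
dp total [-0.0002 -0.0029  0.0637] min rows 1
rot z total units -0.0 min rows 0.0018027266704395601
```

View pics/w3c.png

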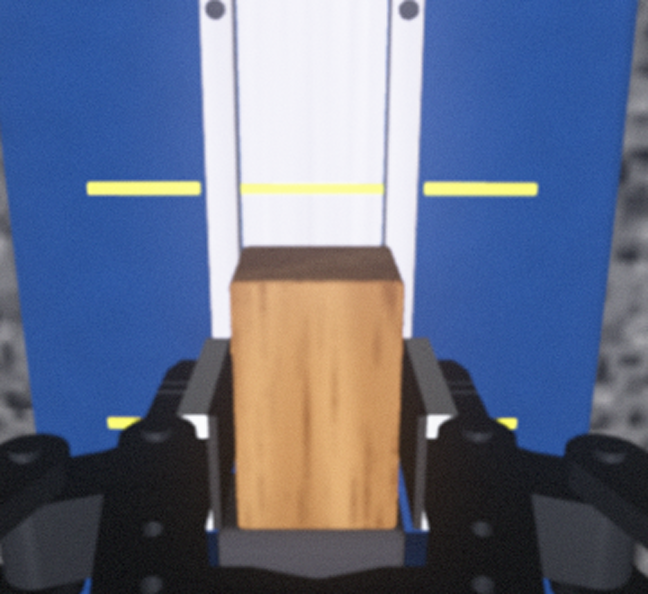

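```bash
python3 - <<'E'
from h import *
m,p,d=load('w3'); s=manip.sense(); tcp=np.array([.5464,.1153,.1373]); r=R.from_quat(s['tool_rot'])
for n,u,v,z in[('bot L',243,247,.0519),('bot R',390,247,.0519),('top L',231,281,.0799),('top R',403,281,.0799),('tnear L',237,529,.0799),('tnear R',397,529,.0799),('rail outer L',204,188,.03),('rail outer R',419,188,.03),('yel L',87,188,.02),('yel R',538,188,.02),('bore L',215,9,.03),('bore R',409,9,.03),('yel10 L',108,423,.02),('yel10 R',517,423,.02)]:
    w=atz(m,u/1.8+140-.2,v/1.8+100-.2,z); print(n,(r.inv().apply(w-tcp)*1000).round(1))
E
```

```text
bot L [ 25.1 -16.5  85.4]
bot R [25.1 16.8 85.4]
top L [ 26.1 -15.9  57.4]
top R [26.1 16.5 57.4]
tnear L [-28.9 -16.5  57.4]
tnear R [-28.8  17.2  57.4]
rail outer L [ 34.6 -28.3 107.3]
rail outer R [ 34.6  26.1 107.3]
yel L [ 32.7 -61.5 117.2]
yel R [ 32.8  59.6 117.4]
bore L [ 77.8 -24.  107.3]
bore R [ 77.8  22.1 107.3]
yel10 L [-37.6 -61.5 117.2]
yel10 R [-37.5  59.5 117.4]
```

```bash
python3 -m crank '[{"dp":[-0.0018,-0.0025,0],"delta_rot":[0,0,0],"fingers":-1},{"dp":[0,0,0.012],"delta_rot":[0,0,0],"fingers":-1},{"dp":[0,0,0.012],"delta_rot":[0,0,0],"fingers":-1},{"dp":[0,0,0.01],"delta_rot":[0,0,0],"fingers":-1},{"dp":[0,0,0.008],"delta_rot":[0,0,0],"fingers":-1},{"dp":[0,0,0.008],"delta_rot":[0,0,0],"fingers":-1},{"dp":[0,0,0.006],"delta_rot":[0,0,0],"fingers":-1},{"dp":[0,0,0.004],"delta_rot":[0,0,0],"fingers":-1},{"dp":[0,0,0.0025],"delta_rot":[0,0,0],"fingers":-1},{"dp":[0,0,0],"delta_rot":[0,0,0],"fingers":-1},{"dp":[0,0,0],"delta_rot":[0,0,0],"fingers":-1}]'; python3 -c "
from h import *
plan(W(-.7,46.2),.1054,92.37)"
```

```text
t: 9.05
tcp_pos: [0.5444, 0.1142, 0.1061]
tool_rot: [0.692, 0.722, -0.0, -0.0]
force: [-1.4, -0.2, 5.9]
finger_gap: 0.386
gripper_force: 31.8
t 9.05 tcp [0.5444 0.1142 0.1061] yaw 92.39 q [ 0.01  0.74  1.74 -0.    0.66 -0.04] F [-1.4 -0.2  5.9] gap 0.386 tilt [-0.0003 -0.0001]
dp total [0.0018 0.0013 0.0014] min rows 1
rot z total units 0.0001 min rows 0.003291530430986957
```

```bash
python3 -m crank '[{"dp":[0,0,0],"delta_rot":[0,0,0],"fingers":0.2},{"dp":[0,0,0],"delta_rot":[0,0,0],"fingers":0.2},{"dp":[0,0,0],"delta_rot":[0,0,0],"fingers":0.2},{"dp":[0,0,0],"delta_rot":[0,0,0],"fingers":0.2},{"dp":[0,0,-0.02],"delta_rot":[0,0,0],"fingers":0.2},{"dp":[0,0,-0.04],"delta_rot":[0,0,0],"fingers":0.2},{"dp":[0,0,-0.06],"delta_rot":[0,0,0],"fingers":0.2},{"dp":[0,0,-0.06],"delta_rot":[0,0,0],"fingers":0.2},{"dp":[0,0,-0.06],"delta_rot":[0,0,0],"fingers":0.2},{"dp":[0,0,-0.03],"delta_rot":[0,0,0],"fingers":0.2},{"dp":[0,0,0],"delta_rot":[0,0,0],"fingers":0.2},{"dp":[0,0,0],"delta_rot":[0,0,0],"fingers":0.2}]'; python3 -c "
from h import *
snap('wrist','w4');snap('top','t4')
plan(W(-.7,-100),.24,92.37)
a=cv2.imread('pics/w4.png')[80:400,140:500];b=cv2.imread('pics/t4.png')[225:315,235:395]
A=cv2.resize(a,(400,356));B=cv2.resize(b,(400,225),interpolation=2)
C=np.zeros((356,800,3),np.uint8);C[:,:400]=A;C[:225,400:]=B
cv2.imwrite('pics/w4c.png',C)"
```

```text
t: 10.05
tcp_pos: [0.5448, 0.1143, 0.2415]
tool_rot: [0.692, 0.722, 0.001, 0.001]
force: [-0.9, -0.3, 0.0]
finger_gap: 0.6
gripper_force: 0.0
t 10.15 tcp [0.5437 0.1142 0.2394] yaw 92.39 q [ 0.01  0.52  1.67 -0.    0.95 -0.04] F [-0.3 -0.3 -0.4] gap 0.598 tilt [-0.0022 -0.    ]
dp total [-0.2907  0.0025 -0.0012] min rows 4
rot z total units 0.0 min rows 0.0022143002701463118
```

View pics/w4c.png

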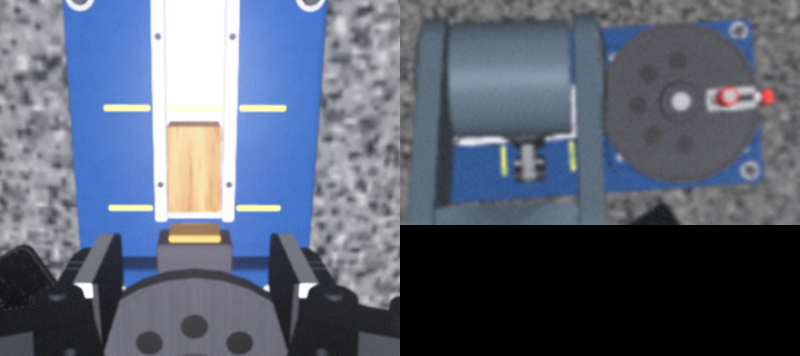

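The block lies flat between the rails (left crop, about (193,168)), between the lines at rows 107 and 208. I'll check its centring numerically.

```bash
python3 - <<'E'
from h import *
m,p,d=load('w4'); s=manip.sense(); tcp=s['tcp_pos']; r=R.from_quat(s['tool_rot'])
for n,u,v,z in[('far',194,125,.048),('near',193,213,.048),('L',166,168,.048),('R',220,168,.048),('y80',127,107.5,.02),('y80',262,107.5,.02),('y10',130,208.5,.02),('y10',258,208.5,.02),('railL',153,200,.03),('railR',235,200,.03),('face',194,240,.047)]:
    print(n,(r.inv().apply(atz(m,u/1.111+140,v/1.111+80,z)-tcp)*1000).round(1))
s=.042
for a in(0,):
    print('handle r42.4 world',W(-.7,-142.4))
E
```

```text
far [ 26.4   1.9 191.4]
near [-30.2   1.3 191.4]
L [ -0.5 -15.5 191.5]
R [ -0.5  18.1 191.4]
y80 [ 33.7 -42.5 219.5]
y80 [ 33.8  47.2 219.3]
y10 [-37.3 -43.2 219.5]
y10 [-37.3  47.3 219.3]
railL [-27.6 -25.8 209.5]
railR [-27.5  29.8 209.4]
face [-49.4   2.  192.4]
handle r42.4 world [ 0.5527892  -0.07330714]
```

```bash
python3 -m crank '[{"dp":[-0.047,0,0],"delta_rot":[0,0,0],"fingers":0},{"dp":[-0.047,0,0],"delta_rot":[0,0,0],"fingers":0},{"dp":[-0.047,0,0],"delta_rot":[0,0,0],"fingers":0},{"dp":[-0.047,0,0],"delta_rot":[0,0,0],"fingers":0},{"dp":[-0.047,0,0],"delta_rot":[0,0,0],"fingers":0},{"dp":[-0.047,0,0],"delta_rot":[0,0,0],"fingers":0},{"dp":[-0.047,0,0],"delta_rot":[0,0,0],"fingers":0},{"dp":[-0.047,0,0],"delta_rot":[0,0,0],"fingers":0},{"dp":[0,0,0.04],"delta_rot":[0,0,0],"fingers":0},{"dp":[0,0,0],"delta_rot":[0,0,0],"fingers":0},{"dp":[0,0,0],"delta_rot":[0,0,0],"fingers":0},{"dp":[0,0,0],"delta_rot":[0,0,0],"fingers":0}]'; python3 -c "
from h import *
snap('wrist','w5')
plan([.5518,-.074],.154,92.37)
m=cv2.imread('pics/w5.png');cv2.imwrite('pics/w5c.png',cv2.resize(m[150:480,140:500],None,fx=1.8,fy=1.8,interpolation=2))"
```

```text
t: 11.15
tcp_pos: [0.5518, -0.0729, 0.2195]
tool_rot: [0.692, 0.722, -0.001, -0.001]
force: [0.9, 0.0, -0.3]
finger_gap: 0.499
gripper_force: 0.0
t 11.20 tcp [ 0.5522 -0.0728  0.22  ] yaw 92.44 q [-0.33  0.55  1.68  0.    0.91 -0.37] F [ 0.6  0.4 -0.2] gap 0.498 tilt [-0.0012  0.0006]
dp total [-0.0024 -0.0007  0.132 ] min rows 2
rot z total units 0.0002 min rows 0.009939089327396964
```

View pics/w5c.png

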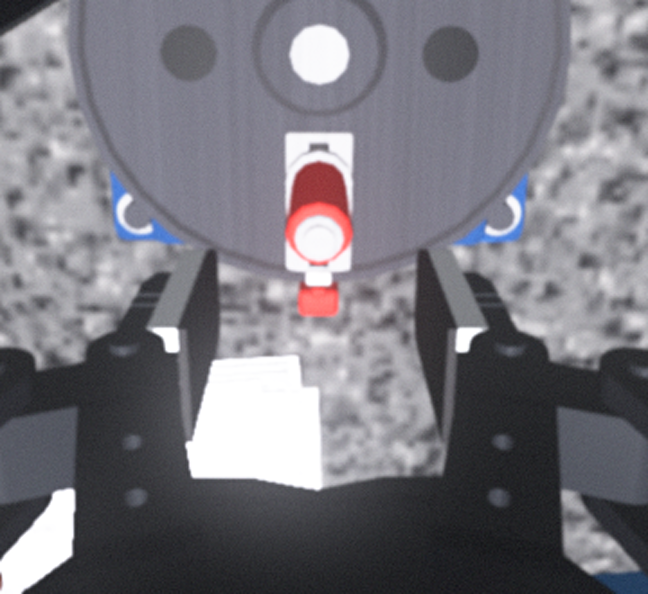

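Handle nut at (319,240), hub at (319,54), fingers' midline at about column 317: centred sideways.

```bash
python3 - <<'E'
from h import *
m,p,d=load('w5'); s=manip.sense(); tcp=s['tcp_pos']; r=R.from_quat(s['tool_rot'])
for n,u,v,z in[('nut',319,240,.118),('sleeveR',351,236,.115),('sleeveL',285,236,.115),('hub',319,54,.075),('hub',319,54,.076),('rimL',70,20,.066),('rimR',570,20,.066),('ptr',319,298,.068),('fingL',218,260,tcp[2]-.07),('fingR',416,260,tcp[2]-.07)]:
    w=atz(m,u/1.8+140-.2,v/1.8+150-.2,z);print(n,(r.inv().apply(w-tcp)*1000).round(1),w.round(4))
E
```

```text
nut [ -1.7   0.7 102. ] [ 0.5529 -0.0745  0.118 ]
sleeveR [ -1.8   9.2 105. ] [ 0.5613 -0.0742  0.115 ]
sleeveL [ -1.8  -8.2 105. ] [ 0.5439 -0.0749  0.115 ]
hub [ 41.    0.8 145. ] [ 0.551  -0.0317  0.075 ]
hub [ 41.2   0.8 144. ] [ 0.551  -0.0316  0.076 ]
rimL [ 50.7 -77.1 154.1] [ 0.4728 -0.0254  0.066 ]
rimR [ 50.8  79.1 154. ] [ 0.6289 -0.0186  0.066 ]
ptr [-43.3   0.9 152. ] [ 0.5548 -0.1159  0.068 ]
fingL [  6.5 -20.8  70. ] [ 0.531  -0.0671  0.15  ]
fingR [ 6.6 21.3 70. ] [ 0.5731 -0.0653  0.15  ]
```

```bash
python3 -m crank '[{"dp":[-0.0034,0.0008,0.03],"delta_rot":[0,0,0],"fingers":0},{"dp":[0,0,0.03],"delta_rot":[0,0,0],"fingers":0},{"dp":[0,0,0.03],"delta_rot":[0,0,0],"fingers":0},{"dp":[0,0,0.025],"delta_rot":[0,0,0],"fingers":0},{"dp":[0,0,0.017],"delta_rot":[0,0,0],"fingers":0},{"dp":[0,0,0],"delta_rot":[0,0,0],"fingers":0},{"dp":[0,0,0],"delta_rot":[0,0,0],"fingers":-0.5},{"dp":[0,0,0],"delta_rot":[0,0,0],"fingers":-0.5},{"dp":[0,0,0],"delta_rot":[0,0,0],"fingers":-0.5},{"dp":[0,0,0],"delta_rot":[0,0,0],"fingers":-0.5},{"dp":[0,0,0],"delta_rot":[0,0,0],"fingers":-0.5},{"dp":[0,0,0],"delta_rot":[0,0,0],"fingers":-0.5}]' 20; python3 -c "
from h import *
plan([.5529,-.0745],.154,92.37)"
```

```text
t: 12.2
tcp_pos: [0.5531, -0.0754, 0.1548]
tool_rot: [0.692, 0.722, 0.0, 0.0]
force: [0.8, -0.7, 0.4]
finger_gap: 0.253
gripper_force: 0.0
t 12.20 tcp [ 0.5531 -0.0754  0.1548] yaw 92.39 q [-0.34  0.65  1.72  0.    0.76 -0.38] F [ 0.8 -0.7  0.4] gap 0.253 tilt [ 0.0008 -0.0003]
dp total [ 0.0017 -0.0003  0.0015] min rows 1
rot z total units 0.0 min rows 0.002222473749106628
```

```bash
python3 -m crank '[{"dp":[0,-0.003,0],"delta_rot":[0,0,0],"fingers":-0.5},{"dp":[0.0003,-0.0074,0],"delta_rot":[0,0,0.0139],"fingers":-0.5},{"dp":[0.0003,-0.0074,0],"delta_rot":[0,0,0.0139],"fingers":-0.5},{"dp":[0.0003,-0.0074,0],"delta_rot":[0,0,0.0139],"fingers":-0.5},{"dp":[0.0003,-0.0074,0],"delta_rot":[0,0,0.0139],"fingers":-0.5},{"dp":[0.0003,-0.0074,0],"delta_rot":[0,0,0.0139],"fingers":-0.5},{"dp":[0.0003,-0.0074,0],"delta_rot":[0,0,0.0139],"fingers":-0.5},{"dp":[0.0003,-0.0074,0],"delta_rot":[0,0,0.0139],"fingers":-0.5},{"dp":[0.0003,-0.0074,0],"delta_rot":[0,0,0.0139],"fingers":-0.5},{"dp":[0,0,0],"delta_rot":[0,0,0],"fingers":-0.5}]'; cat >>h.py <<'E'
AX=np.array([.5512,-.0320]); RH=.0426
def st(sg=1):
    s=manip.sense(); v=s['tcp_pos'][:2]-AX; th=np.degrees(np.arctan2(v[1],v[0])); a=(-87.63-th)%360
    r=R.from_quat(s['tool_rot']); f=s['force']; u=v/np.linalg.norm(v)
    print('t %.2f a_tcp %.1f r %.1f mm z %.4f'%(s['t'],a,np.linalg.norm(v)*1e3,s['tcp_pos'][2]),'misalign %.1f'%((yaw(s)-th+90)%180-90),'q6 %.2f'%s['q'][5],'Frad %.1f Ftan_cw %.1f'%(f[:2]@u,f[0]*u[1]-f[1]*u[0]),'gap %.3f grip %.1f'%(s['finger_gap'],s['gripper_force']))
E
python3 -c "
from h import *
st(); snap('wrist','w6')
plan([0,0],.154)"
```

```text
t: 13.03
tcp_pos: [0.5254, -0.0677, 0.1548]
tool_rot: [0.898, 0.44, 0.002, 0.002]
force: [3.4, -3.2, -0.6]
finger_gap: 0.249
gripper_force: 2.4
t 13.03 a_tcp 38.3 r 44.1 mm z 0.1548 misalign -1.9 q6 0.32 Frad 0.5 Ftan_cw -4.6 gap 0.249 grip 2.4
t 13.08 tcp [ 0.5254 -0.0677  0.1548] yaw 52.42 q [-0.34  0.63  1.8  -0.    0.71  0.32] F [ 2.1 -3.  -1.3] gap 0.248 tilt [ 0.0046 -0.0021]
dp total [-0.5336 -0.9153 -0.0035] min rows 13
```

```bash
python3 -m crank '[{"dp":[0.0005,-0.0074,0],"delta_rot":[0,0,0.0139],"fingers":-0.5},{"dp":[0.0005,-0.0074,0],"delta_rot":[0,0,0.0139],"fingers":-0.5},{"dp":[0.0005,-0.0074,0],"delta_rot":[0,0,0.0139],"fingers":-0.5},{"dp":[0.0005,-0.0074,0],"delta_rot":[0,0,0.0139],"fingers":-0.5},{"dp":[0.0005,-0.0074,0],"delta_rot":[0,0,0.0139],"fingers":-0.5},{"dp":[0.0005,-0.0074,0],"delta_rot":[0,0,0.0139],"fingers":-0.5},{"dp":[0.0005,-0.0074,0],"delta_rot":[0,0,0.0139],"fingers":-0.5},{"dp":[0.0005,-0.0074,0],"delta_rot":[0,0,0.0139],"fingers":-0.5},{"dp":[0.0005,-0.0074,0],"delta_rot":[0,0,0.0139],"fingers":-0.5},{"dp":[0.0005,-0.0074,0],"delta_rot":[0,0,0.0139],"fingers":-0.5},{"dp":[0.0005,-0.0074,0],"delta_rot":[0,0,0.0139],"fingers":-0.5},{"dp":[0.0005,-0.0074,0],"delta_rot":[0,0,0.0139],"fingers":-0.5}]'; python3 -c "
from h import *
st()"
```

```text
t: 14.08
tcp_pos: [0.5086, -0.0287, 0.1548]
tool_rot: [0.998, -0.067, 0.0, 0.002]
force: [-2.0, -9.0, 3.1]
finger_gap: 0.249
gripper_force: 4.7
t 14.08 a_tcp 96.8 r 42.7 mm z 0.1548 misalign -3.3 q6 1.44 Frad 1.3 Ftan_cw -9.2 gap 0.249 grip 4.7
```

```bash
python3 -m crank '[{"dp":[0.0003,-0.0074,0],"delta_rot":[0,0,0.0136],"fingers":-0.5},{"dp":[0.0003,-0.0074,0],"delta_rot":[0,0,0.0136],"fingers":-0.5},{"dp":[0.0003,-0.0074,0],"delta_rot":[0,0,0.0136],"fingers":-0.5},{"dp":[0.0003,-0.0074,0],"delta_rot":[0,0,0.0136],"fingers":-0.5},{"dp":[0.0003,-0.0074,0],"delta_rot":[0,0,0.0136],"fingers":-0.5},{"dp":[0.0003,-0.0074,0],"delta_rot":[0,0,0.0136],"fingers":-0.5},{"dp":[0.0003,-0.0074,0],"delta_rot":[0,0,0.0136],"fingers":-0.5},{"dp":[0.0003,-0.0074,0],"delta_rot":[0,0,0.0136],"fingers":-0.5},{"dp":[0.0003,-0.0074,0],"delta_rot":[0,0,0.0136],"fingers":-0.5},{"dp":[0.0003,-0.0074,0],"delta_rot":[0,0,0.0136],"fingers":-0.5},{"dp":[0.0003,-0.0074,0],"delta_rot":[0,0,0.0136],"fingers":-0.5}]'; python3 -c "
from h import *
st()"
```

```text
t: 15.0
tcp_pos: [0.5258, 0.005, 0.1541]
tool_rot: [0.859, -0.512, -0.006, 0.004]
force: [-8.3, -6.2, 7.8]
finger_gap: 0.252
gripper_force: 5.2
t 15.00 a_tcp 147.9 r 44.9 mm z 0.1541 misalign -6.1 q6 2.45 Frad -0.4 Ftan_cw -10.4 gap 0.252 grip 5.2
```

```bash
python3 -m crank '[{"dp":[0,0.003,0],"delta_rot":[0,0,0],"fingers":0},{"dp":[0,0,0],"delta_rot":[0,0,0],"fingers":0},{"dp":[0,0,0],"delta_rot":[0,0,0],"fingers":0},{"dp":[0,0,-0.02],"delta_rot":[0,0,0],"fingers":0},{"dp":[0,0,-0.04],"delta_rot":[0,0,0],"fingers":0},{"dp":[0,0,-0.04],"delta_rot":[0,0,0],"fingers":0},{"dp":[0,0,-0.02],"delta_rot":[0,0,0],"fingers":0},{"dp":[0,0,0],"delta_rot":[0,0,-0.0191],"fingers":0},{"dp":[0,0,0],"delta_rot":[0,0,-0.0191],"fingers":0},{"dp":[0,0,0],"delta_rot":[0,0,-0.0191],"fingers":0},{"dp":[0,0,0],"delta_rot":[0,0,-0.0191],"fingers":0},{"dp":[0,0,0],"delta_rot":[0,0,-0.0191],"fingers":0}]'; python3 -m crank '[{"dp":[0,0,0],"delta_rot":[0,0,-0.0191],"fingers":0},{"dp":[0,0,0],"delta_rot":[0,0,-0.0191],"fingers":0},{"dp":[0,0,0],"delta_rot":[0,0,-0.0191],"fingers":0},{"dp":[0,0,0],"delta_rot":[0,0,-0.0191],"fingers":0},{"dp":[0,0,0],"delta_rot":[0,0,-0.0191],"fingers":0},{"dp":[0,0,0],"delta_rot":[0,0,-0.0191],"fingers":0},{"dp":[0,0,0],"delta_rot":[0,0,-0.0191],"fingers":0},{"dp":[0,0,0],"delta_rot":[0,0,-0.0191],"fingers":0},{"dp":[0,0,0],"delta_rot":[0,0,-0.0191],"fingers":0},{"dp":[0,0,0],"delta_rot":[0,0,-0.0191],"fingers":0},{"dp":[0,0,0],"delta_rot":[0,0,-0.0191],"fingers":0},{"dp":[0,0,0],"delta_rot":[0,0,-0.0191],"fingers":0}]';python3 -m crank '[{"dp":[0,0,0],"delta_rot":[0,0,-0.0191],"fingers":0},{"dp":[0,0,0],"delta_rot":[0,0,-0.0191],"fingers":0},{"dp":[0,0,0],"delta_rot":[0,0,-0.0191],"fingers":0},{"dp":[0,0,0],"delta_rot":[0,0,-0.0191],"fingers":0},{"dp":[0,0,0],"delta_rot":[0,0,-0.0191],"fingers":0},{"dp":[0,0,0],"delta_rot":[0,0,-0.0191],"fingers":0},{"dp":[0,0,0],"delta_rot":[0,0,-0.0191],"fingers":0},{"dp":[0,0,0],"delta_rot":[0,0,-0.0191],"fingers":0},{"dp":[0,0,0],"delta_rot":[0,0,-0.0191],"fingers":0},{"dp":[0,0,0],"delta_rot":[0,0,-0.0191],"fingers":0},{"dp":[0,0,0],"delta_rot":[0,0,0],"fingers":0},{"dp":[0,0,0],"delta_rot":[0,0,0],"fingers":0}]'; python3 - <<'E'
from h import *
st();m,p,d=snap('wrist','w7'); s=manip.sense()
hsv=cv2.cvtColor(p,cv2.COLOR_RGB2HSV)
mk=(((hsv[...,0]<8)|(hsv[...,0]>172))&(hsv[...,1]>150)&(hsv[...,2]>120)).astype(np.uint8)
n,l,stt,c=cv2.connectedComponentsWithStats(mk)
r=R.from_quat(s['tool_rot'])
for i in range(1,n):
    if stt[i,4]>30: print(stt[i],c[i].round(1),(r.inv().apply(atz(m,*c[i],.115)-s['tcp_pos'])*1000).round(1))
E
```

```text
t: 16.0
tcp_pos: [0.5294, 0.0048, 0.2147]
tool_rot: [0.973, -0.232, 0.0, -0.0]
force: [0.7, 0.7, 0.1]
finger_gap: 0.497
gripper_force: 0.0
t: 17.0
tcp_pos: [0.5295, 0.0048, 0.2146]
tool_rot: [0.884, 0.467, 0.0, 0.0]
force: [0.0, -0.4, 0.3]
finger_gap: 0.499
gripper_force: 0.0
t: 18.0
tcp_pos: [0.5295, 0.0048, 0.2146]
tool_rot: [0.47, 0.883, 0.0, 0.0]
force: [0.4, -0.2, -0.5]
finger_gap: 0.499
gripper_force: 0.0
t 18.00 a_tcp 151.8 r 42.7 mm z 0.2146 misalign 3.4 q6 -0.79 Frad -0.4 Ftan_cw 0.3 gap 0.499 grip 0.0
[284 240  38  56 897] [303.2 261. ] [ 9.6 -5.4 99.5]
[246 409   8   6  34] [249.3 412.2] [-72.9 -33.9  99.5]
```

```bash
python3 -m crank '[{"dp":[0,-0.0092,0],"delta_rot":[0,0,0],"fingers":0},{"dp":[0,0,0.03],"delta_rot":[0,0,0],"fingers":0},{"dp":[0,0,0.03],"delta_rot":[0,0,0],"fingers":0},{"dp":[0,0,0.03],"delta_rot":[0,0,0],"fingers":0},{"dp":[0,0,0.02],"delta_rot":[0,0,0],"fingers":0},{"dp":[0,0,0.011],"delta_rot":[0,0,0],"fingers":0},{"dp":[0,0,0],"delta_rot":[0,0,0],"fingers":-0.5},{"dp":[0,0,0],"delta_rot":[0,0,0],"fingers":-0.5},{"dp":[0,0,0],"delta_rot":[0,0,0],"fingers":-0.5},{"dp":[0,0,0],"delta_rot":[0,0,0],"fingers":-0.5},{"dp":[0,0,0],"delta_rot":[0,0,0],"fingers":-0.5},{"dp":[0,0,0],"delta_rot":[0,0,0],"fingers":-0.5}]' 20; python3 -c "
from h import *
st()"
```

```text
t: 19.05
tcp_pos: [0.5259, 0.0021, 0.1544]
tool_rot: [0.469, 0.883, 0.0, 0.001]
force: [0.0, 0.3, 0.6]
finger_gap: 0.247
gripper_force: 0.1
t 19.05 a_tcp 145.7 r 42.5 mm z 0.1544 misalign -2.5 q6 -0.80 Frad 0.2 Ftan_cw 0.2 gap 0.247 grip 0.1
```

```bash
python3 -m crank '[{"dp":[0,0.003,0],"delta_rot":[0,0,0],"fingers":-0.5},{"dp":[-0.0004,0.0074,0],"delta_rot":[0,0,0.0136],"fingers":-0.5},{"dp":[-0.0004,0.0074,0],"delta_rot":[0,0,0.0136],"fingers":-0.5},{"dp":[-0.0004,0.0074,0],"delta_rot":[0,0,0.0136],"fingers":-0.5},{"dp":[-0.0004,0.0074,0],"delta_rot":[0,0,0.0136],"fingers":-0.5},{"dp":[-0.0004,0.0074,0],"delta_rot":[0,0,0.0136],"fingers":-0.5},{"dp":[-0.0004,0.0074,0],"delta_rot":[0,0,0.0136],"fingers":-0.5},{"dp":[-0.0004,0.0074,0],"delta_rot":[0,0,0.0136],"fingers":-0.5},{"dp":[-0.0004,0.0074,0],"delta_rot":[0,0,0.0136],"fingers":-0.5},{"dp":[-0.0004,0.0074,0],"delta_rot":[0,0,0.0136],"fingers":-0.5},{"dp":[-0.0004,0.0074,0],"delta_rot":[0,0,0.0136],"fingers":-0.5},{"dp":[-0.0004,0.0074,0],"delta_rot":[0,0,0.0136],"fingers":-0.5}]'; python3 -c "
from h import *
st()"
```

```text
t: 20.05
tcp_pos: [0.564, 0.0083, 0.1535]
tool_rot: [0.819, 0.574, -0.002, -0.002]
force: [-1.8, 1.2, 1.0]
finger_gap: 0.251
gripper_force: 1.4
t 20.05 a_tcp 200.0 r 42.3 mm z 0.1535 misalign -2.3 q6 0.16 Frad 0.6 Ftan_cw -2.1 gap 0.251 grip 1.4
```

```bash
python3 -m crank '[{"dp":[-0.0003,0.0074,0],"delta_rot":[0,0,0.0136],"fingers":-0.5},{"dp":[-0.0003,0.0074,0],"delta_rot":[0,0,0.0136],"fingers":-0.5},{"dp":[-0.0003,0.0074,0],"delta_rot":[0,0,0.0136],"fingers":-0.5},{"dp":[-0.0003,0.0074,0],"delta_rot":[0,0,0.0136],"fingers":-0.5},{"dp":[-0.0003,0.0074,0],"delta_rot":[0,0,0.0136],"fingers":-0.5},{"dp":[-0.0003,0.0074,0],"delta_rot":[0,0,0.0136],"fingers":-0.5},{"dp":[-0.0003,0.0074,0],"delta_rot":[0,0,0.0136],"fingers":-0.5},{"dp":[-0.0003,0.0074,0],"delta_rot":[0,0,0.0136],"fingers":-0.5},{"dp":[-0.0003,0.0074,0],"delta_rot":[0,0,0.0136],"fingers":-0.5},{"dp":[-0.0003,0.0074,0],"delta_rot":[0,0,0.0136],"fingers":-0.5},{"dp":[-0.0003,0.0074,0],"delta_rot":[0,0,0.0136],"fingers":-0.5},{"dp":[-0.0003,0.0074,0],"delta_rot":[0,0,0.0136],"fingers":-0.5}]'; python3 -c "
from h import *
st()"
```

```text
t: 21.05
tcp_pos: [0.5936, -0.0243, 0.1538]
tool_rot: [0.995, 0.098, -0.0, -0.0]
force: [-1.7, -0.2, 0.5]
finger_gap: 0.249
gripper_force: 0.7
t 21.05 a_tcp 262.1 r 43.1 mm z 0.1538 misalign 1.0 q6 1.14 Frad -1.7 Ftan_cw -0.1 gap 0.249 grip 0.7
```

```bash
python3 -m crank '[{"dp":[-0.0004,0.0074,0],"delta_rot":[0,0,0.0135],"fingers":-0.5},{"dp":[-0.0004,0.0074,0],"delta_rot":[0,0,0.0135],"fingers":-0.5},{"dp":[-0.0004,0.0074,0],"delta_rot":[0,0,0.0135],"fingers":-0.5},{"dp":[-0.0004,0.0074,0],"delta_rot":[0,0,0.0135],"fingers":-0.5},{"dp":[-0.0004,0.0074,0],"delta_rot":[0,0,0.0135],"fingers":-0.5},{"dp":[-0.0004,0.0074,0],"delta_rot":[0,0,0.0135],"fingers":-0.5},{"dp":[-0.0004,0.0074,0],"delta_rot":[0,0,0.0135],"fingers":-0.5},{"dp":[-0.0004,0.0074,0],"delta_rot":[0,0,0.0135],"fingers":-0.5},{"dp":[-0.0004,0.0074,0],"delta_rot":[0,0,0.0135],"fingers":-0.5},{"dp":[-0.0004,0.0074,0],"delta_rot":[0,0,0.0135],"fingers":-0.5},{"dp":[-0.0004,0.0074,0],"delta_rot":[0,0,0.0135],"fingers":-0.5}]'; python3 -c "
from h import *
st()"
```

```text
t: 21.97
tcp_pos: [0.5839, -0.0616, 0.1539]
tool_rot: [0.933, -0.36, 0.001, -0.001]
force: [2.5, 4.2, -2.1]
finger_gap: 0.252
gripper_force: 2.2
t 21.97 a_tcp 314.5 r 44.1 mm z 0.1539 misalign -0.2 q6 2.01 Frad -1.0 Ftan_cw -4.8 gap 0.252 grip 2.2
```

```bash
python3 -m crank '[{"dp":[-0.0006,0.0074,0],"delta_rot":[0,0,0.013],"fingers":-0.5},{"dp":[-0.0006,0.0074,0],"delta_rot":[0,0,0.013],"fingers":-0.5},{"dp":[-0.0006,0.0074,0],"delta_rot":[0,0,0.013],"fingers":-0.5},{"dp":[-0.0006,0.0074,0],"delta_rot":[0,0,0.013],"fingers":-0.5},{"dp":[-0.0006,0.0074,0],"delta_rot":[0,0,0.013],"fingers":-0.5},{"dp":[-0.0006,0.0074,0],"delta_rot":[0,0,0.013],"fingers":-0.5},{"dp":[-0.0006,0.0074,0],"delta_rot":[0,0,0.013],"fingers":-0.5},{"dp":[-0.0006,0.0074,0],"delta_rot":[0,0,0.013],"fingers":-0.5},{"dp":[0,0,0],"delta_rot":[0,0,0],"fingers":-0.5},{"dp":[0,0,0],"delta_rot":[0,0,0],"fingers":-0.5}]'; python3 - <<'E'
from h import *
st();m,p,d=snap('wrist','w8'); m2,p2,d2=snap('top','t8')
s=manip.sense();r=R.from_quat(s['tool_rot'])
def red(m,p,lo,z):
    hsv=cv2.cvtColor(p,cv2.COLOR_RGB2HSV)
    mk=(((hsv[...,0]<8)|(hsv[...,0]>172))&(hsv[...,1]>110)&(hsv[...,2]>90)).astype(np.uint8)
    n,l,stt,c=cv2.connectedComponentsWithStats(mk)
    for i in range(1,n):
        if stt[i,4]>lo: print(stt[i],c[i].round(1),atz(m,*c[i],z).round(4))
print('wrist');red(m,p,30,.068);print('top');red(m2,p2[225:315,235:395].copy() if 0 else p2,5,.068)
E
```

```text
t: 22.8
tcp_pos: [0.5583, -0.0759, 0.1541]
tool_rot: [0.77, -0.638, 0.001, -0.001]
force: [3.8, 0.6, -3.2]
finger_gap: 0.249
gripper_force: 1.8
t 22.80 a_tcp 353.1 r 44.5 mm z 0.1541 misalign 1.5 q6 2.62 Frad 0.1 Ftan_cw -3.8 gap 0.249 grip 1.8
wrist
[ 329  172   36   46 1164] [345.6 193.1] [ 0.5556 -0.1217  0.068 ]
[ 282  287   55   93 2949] [310.7 326.4] [ 0.5585 -0.0611  0.068 ]
top
[ 61 244  42  15 130] [ 81.9 250.9] [0.6038 0.6334 0.068 ]
[155 451   9  29  52] [158.3 465.9] [0.0766 0.4395 0.068 ]
```

```bash
python3 -m crank '[{"dp":[-0.0008,0.005,0],"delta_rot":[0,0,0.008],"fingers":-0.5},{"dp":[-0.0004,0.004,0],"delta_rot":[0,0,0.007],"fingers":-0.5},{"dp":[-0.0004,0.003,0],"delta_rot":[0,0,0],"fingers":-0.5},{"dp":[0,0,0],"delta_rot":[0,0,0],"fingers":-0.5},{"dp":[0,0,0],"delta_rot":[0,0,0],"fingers":-0.5}]'; python3 - <<'E'
from h import *
st();snap('wrist','w9'); plan(W(0,-142),.22)
E
```

```text
t: 23.32
tcp_pos: [0.552, -0.0761, 0.1541]
tool_rot: [0.739, -0.674, 0.001, -0.001]
force: [5.1, 0.0, -1.7]
finger_gap: 0.252
gripper_force: 2.5
t 23.32 a_tcp 1.3 r 44.1 mm z 0.1541 misalign 4.2 q6 2.71 Frad 0.1 Ftan_cw -5.1 gap 0.252 grip 2.5
t 23.37 tcp [ 0.552  -0.0761  0.1541] yaw -84.76 q [-0.34  0.65  1.73  0.    0.76  2.71] F [ 5.1 -0.  -1.9] gap 0.249 tilt [ 0.0025 -0.0007]
dp total [-0.006  -0.0038 -0.1317] min rows 2
```

```bash
python3 -m crank '[{"dp":[0,-0.003,0],"delta_rot":[0,0,0],"fingers":0},{"dp":[0,0,0],"delta_rot":[0,0,0],"fingers":0},{"dp":[0,0,0],"delta_rot":[0,0,0],"fingers":0},{"dp":[0,0,-0.02],"delta_rot":[0,0,0],"fingers":0},{"dp":[0,0,-0.04],"delta_rot":[0,0,0],"fingers":0},{"dp":[0,0,-0.07],"delta_rot":[0,0,0],"fingers":0},{"dp":[-0.06,0,-0.05],"delta_rot":[0,0,0],"fingers":0},{"dp":[-0.07,0,-0.03],"delta_rot":[0,0,0],"fingers":0},{"dp":[-0.07,0,0],"delta_rot":[0,0,0],"fingers":0},{"dp":[-0.04,0,0],"delta_rot":[0,0,0],"fingers":0},{"dp":[0,0,0],"delta_rot":[0,0,0],"fingers":0},{"dp":[0,0,0],"delta_rot":[0,0,0],"fingers":0}]'; python3 - <<'E'
from h import *
st();snap('wrist','w10');snap('scene','s10')
a=cv2.imread('pics/w10.png');b=cv2.imread('pics/s10.png')[200:350,250:450]
C=np.zeros((600,800,3),np.uint8);C[:480,:640]=a;C[450:600,600:800]=b
cv2.imwrite('pics/w10c.png',C)
E
```

```text
t: 24.37
tcp_pos: [0.5382, 0.0297, 0.2586]
tool_rot: [0.745, -0.667, -0.006, -0.009]
force: [-0.2, -0.4, -0.4]
finger_gap: 0.499
gripper_force: 0.0
t 24.37 a_tcp 170.4 r 63.1 mm z 0.2586 misalign -5.6 q6 2.85 Frad -0.3 Ftan_cw -0.3 gap 0.499 grip 0.0
```

View pics/w10c.png

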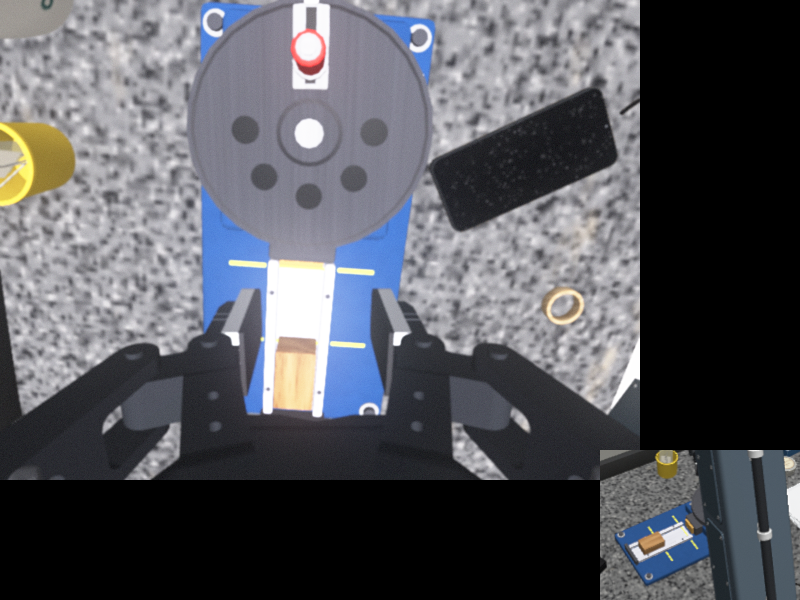

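Beech block sits in the bed past the second yellow line, at (295,375), and the ram is home at (302,264). The handle is at (309,48) and the wheel holes at (245,130), (374,132), (264,177), (354,178) and (309,196), against plate screws (215,22) and (420,38). I'll work out the wheel angle.

```bash
python3 - <<'E'
from h import *
print(manip.sense()['q'])
def ang(m,a,b,z): v=atz(m,*b,z)-atz(m,*a,z); return round(np.degrees(np.arctan2(v[1],v[0])),2)
m,p,d=load('w10')
print('home-based: feeder x axis should be 2.4')
g=cv2.cvtColor(p,cv2.COLOR_RGB2GRAY)
def dark(u,v,g,w=17,th=None):
    u,v=int(u),int(v);q=g[v-w:v+w+1,u-w:u+w+1].astype(float);t=(np.median(q[:4])+q[w-2:w+3,w-2:w+3].mean())/2
    mk=(q<t).astype(np.uint8);n,l,s,c=cv2.connectedComponentsWithStats(mk);c=c[l[w,w]] if l[w,w] else (w,w);return (u-w+c[0],v-w+c[1])
H=[dark(*x,g) for x in[(245,130),(374,132),(264,177),(354,178),(309,196)]];print(np.round(H,1))
print('wheel pairs (L-R -> +x reversed)',ang(m,H[1],H[0],.066),ang(m,H[3],H[2],.066),'hub->lone -',ang(m,(309,133),H[4],.066))
print('screws',ang(m,(420,38),(215,22),.021),'lines',ang(m,(374,272),(230,263),.02),ang(m,(364,346),(262,340),.02))
print('rails',ang(m,(327,266),(318,415),.03),ang(m,(272,262),(268,413),.03))
P=lambda u,v,z:atz(m,u,v,z)[:2]
for n,u,v,z in[('hub',309,133,.075),('nut',309,48,.118),('bracket top',312,5,.068),('bracket bot',310.5,86,.068)]:print(n,P(u,v,z).round(4))
m,p,d=load('w5');g=cv2.cvtColor(p,cv2.COLOR_RGB2GRAY)
k=lambda u,v:(u/1.8+140-.2,v/1.8+150-.2)
a,b=[dark(*k(*x),g) for x in[(188,53),(451,54)]];print('home ref w5 pair',a,b,ang(m,a,b,.066),'yellow unknown; corners',ang(m,k(137,211),k(501,213),.021))
E
```

```text
[-0.163689    0.47332391  1.69718844  0.02703919  0.97123869  2.85401564]
home-based: feeder x axis should be 2.4
[[244.9 129.4]
 [373.7 132. ]
 [263.6 176.4]
 [353.4 178.1]
 [308.3 195.9]]
wheel pairs (L-R -> +x reversed) 5.27 5.36 hub->lone - 95.52
screws 2.23 lines 2.73 2.78
rails 93.69 92.99
hub [ 0.5509 -0.0319]
nut [ 0.5544 -0.0736]
bracket top [ 0.5572 -0.1053]
bracket bot [ 0.5531 -0.0599]
home ref w5 pair (np.float64(244.13793103448276), np.float64(178.97214854111405)) (np.float64(389.94444444444446), np.float64(179.52777777777777)) 2.29 yellow unknown; corners 2.2
```

The wheel is about 2.8° short of home. I'll turn the wrist back from its limit and nudge it the rest of the way with a half-turned grasp.

```bash
python3 -m crank '[{"dp":[0,0,0],"delta_rot":[0,0,-0.0192],"fingers":0},{"dp":[0,0,0],"delta_rot":[0,0,-0.0192],"fingers":0},{"dp":[0,0,0],"delta_rot":[0,0,-0.0192],"fingers":0},{"dp":[0,0,0],"delta_rot":[0,0,-0.0192],"fingers":0},{"dp":[0,0,0],"delta_rot":[0,0,-0.0192],"fingers":0},{"dp":[0,0,0],"delta_rot":[0,0,-0.0192],"fingers":0},{"dp":[0,0,0],"delta_rot":[0,0,-0.0192],"fingers":0},{"dp":[0,0,0],"delta_rot":[0,0,-0.0192],"fingers":0},{"dp":[0,0,0],"delta_rot":[0,0,-0.0192],"fingers":0},{"dp":[0,0,0],"delta_rot":[0,0,-0.0192],"fingers":0},{"dp":[0,0,0],"delta_rot":[0,0,-0.0192],"fingers":0},{"dp":[0,0,0],"delta_rot":[0,0,-0.0192],"fingers":0}]'; python3 -m crank '[{"dp":[0,0,0],"delta_rot":[0,0,-0.0192],"fingers":0},{"dp":[0,0,0],"delta_rot":[0,0,-0.0192],"fingers":0},{"dp":[0,0,0],"delta_rot":[0,0,-0.0192],"fingers":0},{"dp":[0,0,0],"delta_rot":[0,0,-0.0192],"fingers":0},{"dp":[0,0,0],"delta_rot":[0,0,-0.0192],"fingers":0},{"dp":[0,0,0],"delta_rot":[0,0,-0.0192],"fingers":0},{"dp":[0,0,0],"delta_rot":[0,0,-0.0192],"fingers":0},{"dp":[0,0,0],"delta_rot":[0,0,-0.0192],"fingers":0},{"dp":[0,0,0],"delta_rot":[0,0,-0.0192],"fingers":0},{"dp":[0,0,0],"delta_rot":[0,0,-0.0192],"fingers":0},{"dp":[0,0,0],"delta_rot":[0,0,-0.0192],"fingers":0},{"dp":[0,0,0],"delta_rot":[0,0,-0.0192],"fingers":0}]';python3 -m crank '[{"dp":[0,0,0],"delta_rot":[0,0,-0.0192],"fingers":0},{"dp":[0,0,0],"delta_rot":[0,0,0],"fingers":0},{"dp":[0,0,0],"delta_rot":[0,0,0],"fingers":0}]'; python3 -c "
from h import *
plan([.5540,-.0745],.22,93.9)"
```

```text
t: 25.47
tcp_pos: [0.5391, 0.0279, 0.258]
tool_rot: [1.0, -0.005, 0.002, -0.011]
force: [-0.7, 0.7, 0.6]
finger_gap: 0.503
gripper_force: 0.0
t: 26.47
tcp_pos: [0.5391, 0.0279, 0.258]
tool_rot: [0.753, 0.658, 0.009, -0.007]
force: [0.2, 0.7, 0.3]
finger_gap: 0.501
gripper_force: 0.0
t: 26.72
tcp_pos: [0.539, 0.0284, 0.2581]
tool_rot: [0.714, 0.7, 0.009, -0.007]
force: [0.8, -0.2, 0.1]
finger_gap: 0.495
gripper_force: 0.0
t 26.72 tcp [0.539  0.0284 0.2581] yaw 88.81 q [-0.16  0.47  1.7   0.03  0.97 -0.16] F [ 0.8 -0.2  0.1] gap 0.495 tilt [0.0035 0.0225]
dp total [-0.2069  0.0341  0.0717] min rows 3
rot z total units -0.0141 min rows 0.7107648072810351
```

```bash
python3 -m crank '[{"dp":[0,0,0],"delta_rot":[0.0006,-0.0036,0],"fingers":0},{"dp":[0,0,0],"delta_rot":[0,0,-0.0141],"fingers":0},{"dp":[-0.0415,0.0032,0],"delta_rot":[0,0,0],"fingers":0},{"dp":[-0.0415,0.0032,0],"delta_rot":[0,0,0],"fingers":0},{"dp":[-0.0415,0.0032,0],"delta_rot":[0,0,0],"fingers":0},{"dp":[-0.0415,0.0032,0],"delta_rot":[0,0,0],"fingers":0},{"dp":[-0.0415,0.0032,0],"delta_rot":[0,0,0],"fingers":0},{"dp":[0,0,0.04],"delta_rot":[0,0,0],"fingers":0},{"dp":[0,0,0.036],"delta_rot":[0,0,0],"fingers":0},{"dp":[0,0,0],"delta_rot":[0,0,0],"fingers":0},{"dp":[0,0,0],"delta_rot":[0,0,0],"fingers":0}]'
cat >>h.py <<'E'
def dark(u,v,g,w=20):
    u,v=int(u),int(v);q=g[v-w:v+w+1,u-w:u+w+1].astype(float);t=(np.percentile(q,80)+q[w-2:w+3,w-2:w+3].mean())/2
    n,l,s,c=cv2.connectedComponentsWithStats((q<t).astype(np.uint8));i=l[w,w];print('hole area',s[i,4] if i else 0);c=c[i] if i else (w,w);return np.array((u-w+c[0],v-w+c[1]))
def wheel(f,h1,h2):
    "world angle of the wheel's hole pair; home about 2.3-2.5"
    m,p,d=snap('wrist',f);g=cv2.cvtColor(p,cv2.COLOR_RGB2GRAY)
    a,b=dark(*h1,g),dark(*h2,g);v=atz(m,*b,.066)-atz(m,*a,.066)
    print('holes',a.round(1),b.round(1),'spacing mm',(np.linalg.norm(v)*1e3).round(1),'angle',np.degrees(np.arctan2(v[1],v[0])).round(2))
def proj(m,w):
    c=rot(m).T@(np.array(w)-m['origin']);s=np.array([c[0]/-c[2],-c[1]/-c[2]]);s=s*(1+m['k1']*(s@s));return s*m['fx']+[m['cx'],m['cy']]
def holes():
    "expected pixels of the two side holes, from known hole world positions at about a=0"
    m=manip.camera_model('wrist'); return [proj(m,np.r_[AX+42/1000*sg*np.array([.9990,.0418])+0*ya,.066]) for sg in(-1,1)]
E
python3 - <<'E'
from h import *
plan([.5540,-.0745],.22,93.9)
m,p,d=load('w5');k=[(244.1,179.),(389.9,179.5)];print([ (atz(m,*x,.066)[:2]-AX).round(4) for x in k])
h=holes();print(h); wheel('w11',*h)
E
```

```text
t: 27.63
tcp_pos: [0.5537, -0.0736, 0.2197]
tool_rot: [0.682, 0.731, -0.001, -0.001]
force: [-0.2, 0.3, -0.7]
finger_gap: 0.499
gripper_force: 0.0
t 27.63 tcp [ 0.5537 -0.0736  0.2197] yaw 94.02 q [-0.33  0.55  1.68  0.    0.91 -0.4 ] F [-0.2  0.3 -0.7] gap 0.499 tilt [-0.0026  0.0011]
dp total [-0.0019  0.0005 -0.0007] min rows 1
rot z total units 0.0003 min rows 0.016300136409877687
[array([-0.0414, -0.0021]), array([0.0411, 0.0012])]
[array([241.96996865, 174.87738867]), array([390.15869201, 179.30609626])]
hole area 762
hole area 762
holes [243.2 179.4] [388.9 176.4] spacing mm 82.6 angle 5.28
```

```bash
python3 -m crank '[{"dp":[-0.0019,0.0005,0.03],"delta_rot":[0,0,0],"fingers":0},{"dp":[0,0,0.03],"delta_rot":[0,0,0],"fingers":0},{"dp":[0,0,0.03],"delta_rot":[0,0,0],"fingers":0},{"dp":[0,0,0.025],"delta_rot":[0,0,0],"fingers":0},{"dp":[0,0,0.016],"delta_rot":[0,0,0],"fingers":0},{"dp":[0,0,0],"delta_rot":[0,0,0],"fingers":-0.5},{"dp":[0,0,0],"delta_rot":[0,0,0],"fingers":-0.5},{"dp":[0,0,0],"delta_rot":[0,0,0],"fingers":-0.5},{"dp":[0,0,0],"delta_rot":[0,0,0],"fingers":-0.5},{"dp":[0,0,0],"delta_rot":[0,0,0],"fingers":-0.5},{"dp":[0,-0.003,0],"delta_rot":[0,0,0],"fingers":-0.5},{"dp":[0,0,0],"delta_rot":[0,0,0],"fingers":-0.5}]' 20
python3 - <<'E'
from h import *
st();h=holes();print(h); wheel('w12',*h)
E
```

```text
t: 28.68
tcp_pos: [0.5529, -0.0742, 0.1554]
tool_rot: [0.681, 0.732, 0.0, 0.0]
force: [0.3, -0.2, -1.0]
finger_gap: 0.251
gripper_force: 0.0
t 28.68 a_tcp 0.0 r 42.2 mm z 0.1554 misalign 1.8 q6 -0.41 Frad 0.2 Ftan_cw -0.2 gap 0.251 grip 0.0
[array([214.57775217, 190.50113706]), array([419.87848616, 197.04633019])]
hole area 1196
hole area 1262
holes [216.  194.2] [417.8 193.8] spacing mm 82.5 angle 4.33
```

```bash
python3 -m crank '[{"dp":[0,-0.002,0],"delta_rot":[0,0,0],"fingers":-0.5},{"dp":[0,-0.001,0],"delta_rot":[0,0,0],"fingers":-0.5},{"dp":[0,0,0],"delta_rot":[0,0,0],"fingers":-0.5},{"dp":[0,0,0],"delta_rot":[0,0,0],"fingers":-0.5}]'
python3 - <<'E'
from h import *
st(); wheel('w13',*holes())
E
```

```text
t: 29.07
tcp_pos: [0.5523, -0.0744, 0.1553]
tool_rot: [0.681, 0.732, 0.001, 0.001]
force: [1.5, 0.6, 1.0]
finger_gap: 0.245
gripper_force: 1.0
t 29.07 a_tcp 0.9 r 42.5 mm z 0.1553 misalign 2.7 q6 -0.41 Frad -0.5 Ftan_cw -1.5 gap 0.245 grip 1.0
hole area 1221
hole area 1270
holes [216.9 193.8] [419.4 193.2] spacing mm 82.7 angle 4.4
```

```bash
python3 -m crank '[{"dp":[0,-0.002,0],"delta_rot":[0,0,0],"fingers":-0.5},{"dp":[0,-0.002,0],"delta_rot":[0,0,0.003],"fingers":-0.5},{"dp":[0,0,0],"delta_rot":[0,0,0],"fingers":-0.5},{"dp":[0,0,0],"delta_rot":[0,0,0],"fingers":-0.5}]'
python3 - <<'E'
from h import *
st(); wheel('w14',*holes())
E
```

```text
t: 29.45
tcp_pos: [0.5508, -0.0748, 0.1554]
tool_rot: [0.688, 0.726, 0.001, 0.001]
force: [4.7, 0.5, 0.2]
finger_gap: 0.25
gripper_force: 2.6
t 29.45 a_tcp 2.9 r 42.8 mm z 0.1554 misalign 3.6 q6 -0.39 Frad -0.5 Ftan_cw -4.7 gap 0.250 grip 2.6
hole area 1265
hole area 1280
holes [218.2 193.5] [420.5 191.7] spacing mm 82.6 angle 3.61
```

```bash
python3 -m crank '[{"dp":[0,-0.0016,0],"delta_rot":[0,0,0],"fingers":-0.5},{"dp":[0,-0.0016,0],"delta_rot":[0,0,0.003],"fingers":-0.5},{"dp":[0,0,0],"delta_rot":[0,0,0],"fingers":-0.5},{"dp":[0,0,0],"delta_rot":[0,0,0],"fingers":-0.5}]'
python3 - <<'E'
from h import *
st(); wheel('w15',*holes())
E
```

```text
t: 29.83
tcp_pos: [0.5489, -0.0749, 0.1554]
tool_rot: [0.695, 0.719, 0.001, 0.001]
force: [5.1, 0.1, -0.4]
finger_gap: 0.251
gripper_force: 2.6
t 29.83 a_tcp 5.4 r 43.0 mm z 0.1554 misalign 5.0 q6 -0.37 Frad -0.4 Ftan_cw -5.1 gap 0.251 grip 2.6
hole area 1216
hole area 1270
holes [220.1 191.4] [423.3 193.3] spacing mm 83.0 angle 1.55
```

```bash
python3 -m crank '[{"dp":[0,0.003,0],"delta_rot":[0,0,0],"fingers":0},{"dp":[0,0,0],"delta_rot":[0,0,0],"fingers":0},{"dp":[0,0,0],"delta_rot":[0,0,0],"fingers":0},{"dp":[0,0,-0.02],"delta_rot":[0,0,0],"fingers":0},{"dp":[0,0,-0.04],"delta_rot":[0,0,0],"fingers":0},{"dp":[0,0,-0.04],"delta_rot":[0,0,0],"fingers":0},{"dp":[0,0,-0.03],"delta_rot":[0,0,0],"fingers":0},{"dp":[0,0,0],"delta_rot":[0,0,0],"fingers":0},{"dp":[0,0,0],"delta_rot":[0,0,0],"fingers":0},{"dp":[0,0,0],"delta_rot":[0,0,0],"fingers":0}]'
python3 - <<'E'
from h import *
st(); wheel('w16',*holes())
m,p,d=load('w16')
hsv=cv2.cvtColor(p,cv2.COLOR_RGB2HSV);mk=(((hsv[...,0]<8)|(hsv[...,0]>172))&(hsv[...,1]>130)&(hsv[...,2]>100)).astype(np.uint8)
n,l,s,c=cv2.connectedComponentsWithStats(mk)
for i in range(1,n):
    if s[i,4]>60: print(s[i],c[i].round(1),atz(m,*c[i],.068).round(4))
E
```

```text
t: 30.72
tcp_pos: [0.5487, -0.0743, 0.2197]
tool_rot: [0.695, 0.719, -0.0, -0.001]
force: [-0.3, -0.2, -0.2]
finger_gap: 0.5
gripper_force: 0.0
t 30.72 a_tcp 5.7 r 42.3 mm z 0.2197 misalign 5.4 q6 -0.37 Frad 0.2 Ftan_cw 0.3 gap 0.500 grip 0.0
hole area 763
hole area 754
holes [248.7 176. ] [394.4 177.8] spacing mm 82.6 angle 1.4
[304 239  37  47 839] [321.7 256.9] [ 0.5529 -0.0794  0.068 ]
[311 305  22  18 288] [322.  314.5] [ 0.5546 -0.1168  0.068 ]
```

```bash
python3 -m crank '[{"dp":[0,0,-0.05],"delta_rot":[0,0,0],"fingers":0},{"dp":[0,0,-0.05],"delta_rot":[0,0,0],"fingers":0},{"dp":[0,0,0],"delta_rot":[0,0,0],"fingers":0},{"dp":[0,0,0],"delta_rot":[0,0,0],"fingers":0},{"dp":[0,0,0],"delta_rot":[0,0,0],"fingers":0}]'; python3 -c "
from station import manip
print(manip.sign_off())"
```

```text
t: 31.18
tcp_pos: [0.5487, -0.0742, 0.2689]
tool_rot: [0.695, 0.719, -0.0, -0.001]
force: [0.0, 0.1, -0.5]
finger_gap: 0.496
gripper_force: 0.0
the job is handed in; nothing more can be done
None
```

Handed in at 31 s: I loaded the beech block centred in the bay, turned the wheel one revolution so the ram pushed it along and drew back, and left the white mark about 1° past the pointer by camera; the wrist joint touched the end of its range once (2.854 rad measured, limit 2.85).

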